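# Unload the soaking bath with the lifting hook

### The job

Slide the bath's blue cover fully open, then take the orange-handled lifting hook from its stand and with it fish every canister up out of its deep well by the wire bail and lower it fully home into a hole of its own in the white drying rack; the gripper itself must never touch a canister, and the canisters must stay upright. When all are racked, hang the hook back in its stand as it was and slide the cover fully shut; leave the bottle, the jar and the bowl alone.

Things in the scene. Friction and masses are not known exactly. Their poses are not given: they have to be found in the camera images.
- cover (a joint): slide of the blue bath cover: 0 = shut over the wells, grows as it slides towards the bath's front (the bath's own -x, the robot's side) to 0.105 m = fully open; a rail friction of about 1.5 N holds it where it is left
- cover_handle (a point): point in the white bar handle on top of the blue cover, half-way along it, 20 mm above the cover's top face; bar 16 mm thick (x), 80 mm long (y), rising 36 mm above the cover. z up; the cover opens along this -x. The cover is 100 x 326 x 8 mm and lies on the bath's rim, 165 mm above the worktop
- well0 (a point): centre of the mouth of well 0 of the white soaking bath (fixed, 96 x 320 mm), at the rim 165 mm above the worktop; wells 78 mm apart along y. Each is 80 mm (x) by 70 mm (y) inside, 155 mm deep, walls 8 mm; its lowest 30 mm narrow to a 42 mm square seat in which a canister stands. z up; the cover opens along -x
- well1 (a point): centre of the mouth of well 1 of the white soaking bath (fixed, 96 x 320 mm), at the rim 165 mm above the worktop; wells 78 mm apart along y. Each is 80 mm (x) by 70 mm (y) inside, 155 mm deep, walls 8 mm; its lowest 30 mm narrow to a 42 mm square seat in which a canister stands. z up; the cover opens along -x
- well2 (a point): centre of the mouth of well 2 of the white soaking bath (fixed, 96 x 320 mm), at the rim 165 mm above the worktop; wells 78 mm apart along y. Each is 80 mm (x) by 70 mm (y) inside, 155 mm deep, walls 8 mm; its lowest 30 mm narrow to a 42 mm square seat in which a canister stands. z up; the cover opens along -x
- well3 (a point): centre of the mouth of well 3 of the white soaking bath (fixed, 96 x 320 mm), at the rim 165 mm above the worktop; wells 78 mm apart along y. Each is 80 mm (x) by 70 mm (y) inside, 155 mm deep, walls 8 mm; its lowest 30 mm narrow to a 42 mm square seat in which a canister stands. z up; the cover opens along -x
- can_red: steel canister with red lid band, standing in a well (may be absent): upright cylinder, 34 mm diameter, 58 mm high, 0.16 kg, flat top with a bail of 5 mm wire in its own y-z plane: legs 28 mm apart, straight up to 70 mm, then a peak with underside 83 mm and top 88 mm above the canister's underside. Origin: centre of underside; z up; a hook passes under the bail along +x or -x
- can_yellow: steel canister with yellow lid band, standing in a well (may be absent): upright cylinder, 34 mm diameter, 58 mm high, 0.16 kg, flat top with a bail of 5 mm wire in its own y-z plane: legs 28 mm apart, straight up to 70 mm, then a peak with underside 83 mm and top 88 mm above the canister's underside. Origin: centre of underside; z up; a hook passes under the bail along +x or -x
- can_green: steel canister with green lid band, standing in a well (may be absent): upright cylinder, 34 mm diameter, 58 mm high, 0.16 kg, flat top with a bail of 5 mm wire in its own y-z plane: legs 28 mm apart, straight up to 70 mm, then a peak with underside 83 mm and top 88 mm above the canister's underside. Origin: centre of underside; z up; a hook passes under the bail along +x or -x
- can_blue: steel canister with blue lid band, standing in a well (may be absent): upright cylinder, 34 mm diameter, 58 mm high, 0.16 kg, flat top with a bail of 5 mm wire in its own y-z plane: legs 28 mm apart, straight up to 70 mm, then a peak with underside 83 mm and top 88 mm above the canister's underside. Origin: centre of underside; z up; a hook passes under the bail along +x or -x
- rack_hole0 (a point): centre of the mouth of hole 0 of the white drying rack, 48 mm above the worktop; each hole is 44 mm square, 38 mm deep, with a flat floor and a 3 mm chamfer. The rack is a loose block 70 x 278 x 48 mm, 1.0 kg, holes 68 mm apart along its own y; z up
- rack_hole1 (a point): centre of the mouth of hole 1 of the white drying rack, 48 mm above the worktop; each hole is 44 mm square, 38 mm deep, with a flat floor and a 3 mm chamfer. The rack is a loose block 70 x 278 x 48 mm, 1.0 kg, holes 68 mm apart along its own y; z up
- rack_hole2 (a point): centre of the mouth of hole 2 of the white drying rack, 48 mm above the worktop; each hole is 44 mm square, 38 mm deep, with a flat floor and a 3 mm chamfer. The rack is a loose block 70 x 278 x 48 mm, 1.0 kg, holes 68 mm apart along its own y; z up
- rack_hole3 (a point): centre of the mouth of hole 3 of the white drying rack, 48 mm above the worktop; each hole is 44 mm square, 38 mm deep, with a flat floor and a 3 mm chamfer. The rack is a loose block 70 x 278 x 48 mm, 1.0 kg, holes 68 mm apart along its own y; z up
- picker_grip (a point): centre of the orange handle of the lifting hook (0.14 kg), hanging upright in its stand at first: handle 18 x 18 mm square, 60 mm tall, this point half-way up; 36 mm below is the underside of a 34 x 34 x 6 mm collar, from which a 6 mm shank runs straight down. z up along the handle, x the way the hook's foot points; handle faces along x and y
- picker_hook (a point): seat of the hook: middle of the foot's upper side, where a bail rests; 128 mm below the handle's centre and 8.5 mm in x from the shank's axis. Foot of 5 mm wire, 17 mm long in x from shank axis to the axis of the upturned tip (clear gap 11.5 mm); the tip ends 8 mm above this seat, the foot's underside is 5 mm below it. Axes as picker_grip
- stand_top (a point): centre of the top face of the fixed aluminium hook stand, 115 mm above the worktop; top plate 64 x 64 x 12 mm with a through slot, x from -10 to +26 mm and 16 mm wide in y, open space below. The hook hangs with its collar flat on the plate, foot pointing along this x, its handle's centre 36 mm above this point. z up
- spray: bystander, leave alone: white bottle with red cap, 64 mm diameter, 170 mm tall; origin at the centre of its underside
- jar: bystander, leave alone: amber glass jar with white cap, 70 mm diameter, 90 mm tall; origin at the centre of its underside
- dish: bystander, leave alone: round steel bowl, 110 mm across, 45 mm tall; origin at the centre of its underside
There are look-alikes about, which are no part of the job. Leave any purple or yellow look-alike of the part that bears picker_grip alone.

How it is judged (in metres and radians):
On the way, in this order (a step that is already met when the one before it is completed fails the run):
1. the cover is slid fully open (value of joint cover above 0.092 m), for 0.2 s.
2. every canister stands fully home in a rack hole (((horizontal distance between can_red and rack_hole0 below 0.01 m and z of can_red in the frame of rack_hole0 below -0.033 m) or (horizontal distance between can_red and rack_hole1 below 0.01 m and z of can_red in the frame of rack_hole1 below -0.033 m) or (horizontal distance between can_red and rack_hole2 below 0.01 m and z of can_red in the frame of rack_hole2 below -0.033 m) or (horizontal distance between can_red and rack_hole3 below 0.01 m and z of can_red in the frame of rack_hole3 below -0.033 m)) and angle between each of can_red, can_yellow, can_green, can_blue's own z axis and vertical below 0.15 rad and ((horizontal distance between can_yellow and rack_hole0 below 0.01 m and z of can_yellow in the frame of rack_hole0 below -0.033 m) or (horizontal distance between can_yellow and rack_hole1 below 0.01 m and z of can_yellow in the frame of rack_hole1 below -0.033 m) or (horizontal distance between can_yellow and rack_hole2 below 0.01 m and z of can_yellow in the frame of rack_hole2 below -0.033 m) or (horizontal distance between can_yellow and rack_hole3 below 0.01 m and z of can_yellow in the frame of rack_hole3 below -0.033 m)) and ((horizontal distance between can_green and rack_hole0 below 0.01 m and z of can_green in the frame of rack_hole0 below -0.033 m) or (horizontal distance between can_green and rack_hole1 below 0.01 m and z of can_green in the frame of rack_hole1 below -0.033 m) or (horizontal distance between can_green and rack_hole2 below 0.01 m and z of can_green in the frame of rack_hole2 below -0.033 m) or (horizontal distance between can_green and rack_hole3 below 0.01 m and z of can_green in the frame of rack_hole3 below -0.033 m)) and ((horizontal distance between can_blue and rack_hole0 below 0.01 m and z of can_blue in the frame of rack_hole0 below -0.033 m) or (horizontal distance between can_blue and rack_hole1 below 0.01 m and z of can_blue in the frame of rack_hole1 below -0.033 m) or (horizontal distance between can_blue and rack_hole2 below 0.01 m and z of can_blue in the frame of rack_hole2 below -0.033 m) or (horizontal distance between can_blue and rack_hole3 below 0.01 m and z of can_blue in the frame of rack_hole3 below -0.033 m))), for 0.3 s.
At the end, for the whole second after the job is handed in: each canister present stands in a rack hole, tilted under 0.15 rad, underside 33 mm or more below the mouth and within 10 mm of the centre; the hook hangs in its stand (collar within 6 mm of the plate, handle within 14 mm of centre, tilt under 0.15 rad); the cover is shut to 8 mm (all of step 2 and horizontal distance between picker_grip and stand_top below 0.014 m and z of picker_grip in the frame of stand_top between 0.03 and 0.042 m and angle between picker_grip's own z axis and vertical below 0.15 rad and value of joint cover below 0.008 m); the robot touches nothing.
It fails at once if the gripper's fingers touch a canister (contact force between the fingers and can_red above 0.5 N or contact force between the fingers and can_yellow above 0.5 N or contact force between the fingers and can_green above 0.5 N or contact force between the fingers and can_blue above 0.5 N).
It fails at once if a canister is tipped over (angle between any of can_red, can_yellow, can_green, can_blue's own z axis and vertical above 0.8 rad).
It fails at once if the bottle, the jar or the bowl is displaced by more than 30 mm (distance of any of spray, jar, dish from where it was at the start of the episode above 0.03 m).
Of can_red, can_yellow, can_green, can_blue only 3 to 4 are there at a start; the rules pass over those that are not, and their reading is None.
At some moment in a run one of rack may be knocked a few centimetres aside while the robot is not near it.
It also fails if it takes over 210 s, if anything falls off the work surface, if the arm or the gripper's body presses on something with over 40 N, if the wrist force passes 120 N, or if a joint passes its speed limit or range.

### The arm

A 7-joint arm with a two-finger parallel gripper is mounted at the origin on the work surface. World frame = base frame: x ahead of the robot, y to its left, z up, the work surface at z = 0. Lengths are in mm, angles in rad, forces in N, time in s.
With the tool pointing down it reaches from about 400 to 850 mm from the base axis. Payload 4.5 kg.
Tool frame: the origin (TCP) lies midway between the tips of the shut fingers; the grasp point (between the pads) lies 19 mm behind it; y points along the fingers, x is the direction in which the jaws open and shut, and the axes are right-handed (so a half turn about y gives the same grasp; the last joint's range is limited). The gripper opens to 88 mm and grips with 3 to 60 N. Pads are 18 mm wide; open, the fingers measure 123 mm over their backs; the gripper's body (75 mm by 187 mm) begins 45 mm behind the grasp point.
Start: joints at [1.193, 0.689, -0.195, 1.565, 0.157, 0.902, -0.215], TCP at [250.193, -572.763, 238.743] pointing down, gripper open.
Joint ranges: [-3.01, 3.01], [-0.46, 2.08], [-1.47, 1.51], [0.13, 2.56], [-1, 4.14], [0.04, 2.09], [-2.66, 2.66]. Speed limits (rad/s): [2.57, 2.57, 3.14, 3.14, 3.14, 3.14, 3.14].

### API

Orientations are given as a unit quaternion [w, x, y, z].
In Python, from cell import arm, eyes, models gives the robot as it stands. The module is installed in compiled form; this text tells all that it offers.
- The arm moves only by the shell command python3 -m pendant 'ROWS'. ROWS is JSON, one flat list of numbers, 7 for each row, row after row: the opening in per cent of the stroke, from 0 (shut) to 100 (fully open), then the shift along the tool's x, y, z in m, then the turn, a rotation vector about the tool's x, y, z in rad. A call has 1 to 20 rows; each row is the pose to reach, as a shift and turn from the pose commanded when the call began, along the tool's axes at that moment; what a row does not reach only later rows make up. A row lasts 1/12 s, in which the tool goes at most 41.7 mm and 7.16 degrees, less where a joint would pass 70% of its speed; a pose out of reach is approached as far as the arm can. A call with a gripper value outside its range is refused whole. The fingers move at their own pace and stop on an object; the grip force is fixed at half the most. Time passes only in rows, so rows that repeat a pose let the fingers close. It gives the time, the measured TCP pose, the force and the opening at its end, in the units of the state.
- arm.sense(): the state, without advancing time (a new reading comes with each control period).
- eyes.snapshot(name): name is "scene" or "side" or "wrist"; returns the picture (480x640x3 uint8, red, green, blue); there is no depth.
- eyes.camera_info(name): a dict with "K" (3x3 intrinsics, pixels), "dist" ([k1, k2, p1, p2, k3] as OpenCV has them; the pictures are not rectified), "extrinsics" (4x4, takes a point from camera to world coordinates); the wrist camera has in their place "tool_from_camera" (4x4, takes a point from camera to tool coordinates, whose origin is the TCP and whose axes are the tool frame's). Camera axes: x right, y up, looking along -z (the intrinsics and any distortion apply to the point x, -y, -z); pixel columns grow to the right and rows downward; lengths in mm; the calibration is good to about 2 mm. A picture is of the moment at which its call begins: read the wrist's pose just before it. camera_info takes no time and is no camera call.
- arm.close_job(): hands the job in, once; it reports no verdict.
Trained networks look in the newest picture that a camera, given by its name, has taken for a name from the list of things; names that differ only in an ending like _2 or _b are one class to them, and where a whole thing is asked for, a point or a joint stands for the part that bears it (a point fixed in the world has none). Each returns a list of dicts, best first, with "conf" (0 to 1); they miss things now and then, are a little off and sometimes report something else, mostly with a low value. They report only what shows in the picture. A call takes as long as a camera call. They do not tell look-alikes from the thing itself.
- models.regions_of(thing, camera): "pixels" (480x640 bool, what is visible of it) and "extent" ([left, top, width, height] in pixels, round what is visible of it).
The state is a dict: "time": time; "q": joint angles; "joint_velocities": joint speeds; "joint_efforts": joint torques, N m; "eef_pos": TCP position; "orientation": TCP orientation; "wrist_force": force on the tool from outside, world axes, zero at the start; "ft_torque": the same for the moment, N m; "finger_gap": finger opening in mm.
Only numpy, scipy, OpenCV 4.12 (cv2) and the standard library are available. Lean on these libraries where they do the work, as an engineer would, in place of code of your own. Each camera call takes 0.05 s, during which the arm holds its last target. There are 200 camera calls.

## Working session

There is one attempt and no reset: what is moved stays moved. The work goes in short steps, Python scripts to look and compute and a shell command to move; the robot and the scene stay as the last step left them, time stands still between calls to the robot, and variables do not carry over. Pictures are saved under pics/ and viewed, about 12 in all and at most 16, crops included, and the job is handed in when it is done.

```bash
mkdir -p pics
cat > h.py <<'E'
import numpy as np, cv2
from cell import arm, eyes, models
from scipy.spatial.transform import Rotation as R
def pose():
    s=arm.sense(); q=s['orientation']; T=np.eye(4)
    T[:3,:3]=R.from_quat([q[1],q[2],q[3],q[0]]).as_matrix(); T[:3,3]=s['eef_pos']; return T
def cam(name,T=None):
    c=eyes.camera_info(name); K=np.array(c['K'],float); d=np.array(c['dist'],float)
    E=np.array(c['extrinsics']) if 'extrinsics' in c else (pose() if T is None else T)@np.array(c['tool_from_camera'])
    return K,d,E
def snap(name,fn):
    T=pose(); im=eyes.snapshot(name); cv2.imwrite('pics/'+fn+'.png',im[...,::-1]); return im,cam(name,T)
def ray(c,uv):
    K,d,E=c; p=cv2.undistortPoints(np.array([[uv]],float),K,d)[0,0]
    return E[:3,3],E[:3,:3]@np.array([p[0],-p[1],-1.])
def onz(c,uv,z):
    o,v=ray(c,uv); return o+v*(z-o[2])/v[2]
def proj(c,P):
    K,d,E=c; P=np.atleast_2d(P).astype(float); q=(P-E[:3,3])@E[:3,:3]; q=q*[1,-1,-1]
    return cv2.projectPoints(q,np.zeros(3),np.zeros(3),K,d)[0][:,0]
def tri(rs):
    A=0;b=0
    for o,v in rs:
        v=v/np.linalg.norm(v); M=np.eye(3)-np.outer(v,v); A=A+M; b=b+M@o
    return np.linalg.solve(A,b)
def totool(target,T=None):
    T=pose() if T is None else T
    return T[:3,:3].T@(np.array(target,float)-T[:3,3])/1000
E
python3 - <<'E'
from h import *
np.set_printoptions(precision=3,suppress=True)
s=arm.sense(); print({k:np.round(v,3) for k,v in s.items()}); print(pose())
for n in ['scene','side','wrist']:
    im,c=snap(n,n+'0'); print(n,c[0][0],c[2])
a=cv2.imread('pics/scene0.png');b=cv2.imread('pics/side0.png')
E
```

```text
{'time': np.float64(0.0), 'q': array([ 1.193,  0.69 , -0.195,  1.566,  0.157,  0.902, -0.215]), 'joint_velocities': array([ 0.   ,  0.   , -0.002,  0.001, -0.001,  0.001, -0.001]), 'joint_efforts': array([ -0.   , -52.758,  -1.267, -15.343,  -0.053,   0.006,   0.   ]), 'eef_pos': array([ 249.845, -572.172,  237.896]), 'orientation': array([ 0.592, -0.591,  0.388, -0.387]), 'wrist_force': array([-0.724, -0.514, -0.239]), 'ft_torque': array([-0.005,  0.027, -0.019]), 'finger_gap': np.float64(88.015)}
[[   0.4     -0.001    0.916  249.845]
 [  -0.916    0.002    0.4   -572.172]
 [  -0.002   -1.      -0.     237.896]
 [   0.       0.       0.       1.   ]]
scene [507.518   0.    319.85 ] [[   0.25    -0.62     0.744 1363.263]
 [   0.968    0.149   -0.201 -133.547]
 [   0.014    0.77     0.638  820.375]
 [   0.       0.       0.       1.   ]]
side [536.493   0.    324.925] [[  -0.963    0.163   -0.216  292.723]
 [  -0.27    -0.526    0.806 1055.216]
 [   0.017    0.835    0.55   794.771]
 [   0.       0.       0.       1.   ]]
wrist [417.366   0.    314.41 ] [[   0.401    0.87     0.286  323.38 ]
 [  -0.916    0.381    0.124 -540.659]
 [  -0.001   -0.312    0.95   383.882]
 [   0.       0.       0.       1.   ]]
```

View pics/scene0.png

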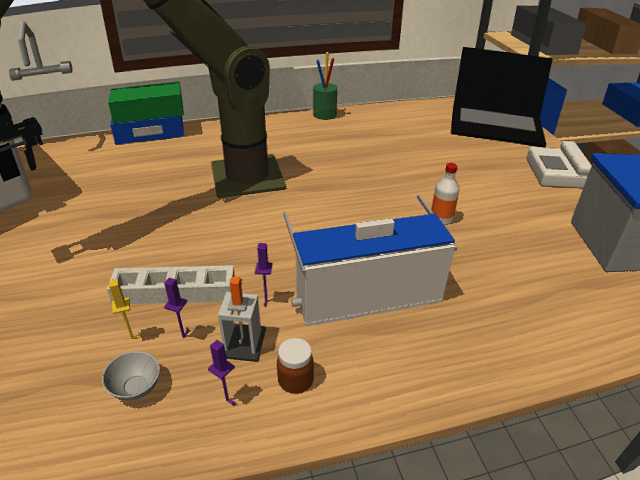

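View pics/side0.png

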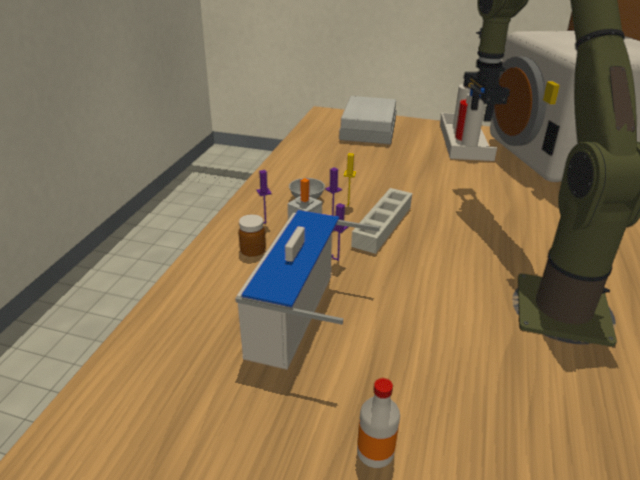

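```bash
cat >> h.py <<'E'
from scipy.optimize import minimize
def box(p,L,z0,z1):
    x,y,a=p; c,s=np.cos(a),np.sin(a)
    return np.array([[x+c*i*L[0]/2-s*j*L[1]/2,y+s*i*L[0]/2+c*j*L[1]/2,z] for i in(-1,1) for j in(-1,1) for z in(z0,z1)])
def fit(ms,p0,L,z0,z1):
    def cost(p):
        t=0
        for m,c in ms:
            h=cv2.convexHull(proj(c,box(p,L,z0,z1)).astype(np.float32)); im=np.zeros((480,640),np.uint8)
            cv2.fillConvexPoly(im,np.round(h*16).astype(np.int32),1,shift=4); im=im>0
            t+=1-(im&m).sum()/(im|m).sum()
        return t
    for k in range(3):
        r=minimize(cost,p0,method='Nelder-Mead',options=dict(initial_simplex=np.array([p0]+[np.array(p0)+d for d in ([15/(k+1),0,0],[0,15/(k+1),0],[0,0,.1/(k+1)])]),xatol=.01,fatol=1e-5)); p0=r.x
    return r.x,r.fun
def blobs(im,lo,hi,amin=25):
    m=cv2.inRange(cv2.cvtColor(im,cv2.COLOR_RGB2HSV),np.array(lo),np.array(hi))
    n,l,st,ce=cv2.connectedComponentsWithStats(m); return m>0,[(ce[i],st[i]) for i in range(1,n) if st[i][4]>amin]
E
python3 - <<'E'
from h import *
np.set_printoptions(precision=2,suppress=True)
S={n:(eyes.snapshot(n),cam(n)) for n in('scene','side')}
M={}
for n in S:
    for t in ['rack_hole0','cover_handle','picker_grip','spray','jar','dish','can_red']:
        r=models.regions_of(t,n); print(n,t,[(round(q['conf'],2),q['extent']) for q in r if q['conf']>.3])
        if r: M[n,t]=r[0]['pixels']
for t,p0,L,z0,z1 in [('rack_hole0',[450,-350,0],(70,278),0,48)]:
    print(t,fit([(M[n,t],S[n][1]) for n in S if (n,t) in M],p0,L,z0,z1))
    for n in S: print(n,fit([(M[n,t],S[n][1])],p0,L,z0,z1))
bl=[]
for n in S:
    m,b=blobs(S[n][0],(108,150,60),(122,255,255),800); print(n,b)
    l=max(b,key=lambda q:q[1][4])[1]; k=np.zeros_like(m); k[l[1]:l[1]+l[3],l[0]:l[0]+l[2]]=m[l[1]:l[1]+l[3],l[0]:l[0]+l[2]]
    k=cv2.morphologyEx(k.astype(np.uint8),cv2.MORPH_CLOSE,np.ones((25,25)))>0; bl.append((k,S[n][1]))
g=onz(S['scene'][1],(375,238),173); print('cover guess',g)
print('cover',fit(bl,[g[0],g[1],0],(100,326),165,173))
for n in S:
    for nm,lo,hi in [('purple',(130,100,30),(160,255,255)),('orange',(5,200,120),(14,255,255)),('yellow',(22,200,120),(32,255,255))]:
        print(n,nm,[(c,st[:4],onz(S[n][1],c,151)[:2]) for c,st in blobs(S[n][0],lo,hi)[1]])
for t in('jar','dish','spray'):
    print(t,[onz(S[n][1],[(np.argwhere(M[n,t])[:,1].mean()),np.argwhere(M[n,t])[:,0].mean()],dict(jar=45,dish=25,spray=75)[t]) for n in S if (n,t) in M])
E
```

```text
scene rack_hole0 [(0.67, [107.8, 264.1, 128.3, 42.0])]
scene cover_handle [(0.85, [289.1, 214.6, 165.5, 52.2]), (0.47, [105.6, 265.6, 129.1, 38.9])]
scene picker_grip [(0.95, [259.1, 244.6, 11.2, 30.8]), (0.8, [212.3, 342.0, 24.5, 64.0]), (0.63, [109.9, 276.9, 18.6, 39.7]), (0.62, [224.8, 275.8, 21.6, 70.1]), (0.6, [161.9, 280.3, 27.0, 58.0]), (0.54, [282.0, 194.5, 173.3, 130.4]), (0.43, [98.9, 350.0, 58.3, 50.4])]
scene spray [(0.75, [435.0, 165.1, 22.7, 61.9])]
scene jar [(0.68, [280.3, 338.1, 30.7, 52.6])]
scene dish [(0.82, [100.0, 350.0, 57.5, 50.9])]
scene can_red []
side rack_hole0 [(0.55, [348.3, 189.5, 62.2, 64.8])]
side cover_handle [(0.89, [241.4, 210.9, 98.6, 95.5])]
side picker_grip [(0.75, [296.5, 179.0, 20.9, 26.7]), (0.75, [332.7, 202.4, 14.4, 58.1]), (0.71, [326.0, 170.5, 15.1, 39.8]), (0.71, [342.4, 150.3, 15.1, 29.6]), (0.54, [255.6, 170.2, 15.4, 46.5])]
side spray []
side jar [(0.81, [237.7, 216.0, 26.9, 41.7]), (0.32, [238.1, 208.5, 141.4, 157.5])]
side dish [(0.9, [289.7, 179.5, 37.4, 19.2])]
side can_red []
rack_hole0 (array([ 471.82, -237.01,   -0.19]), np.float64(0.34795173679644975))
scene (array([ 468.59, -241.67,   -0.2 ]), np.float64(0.2224864864864865))
side (array([ 472.65, -237.32,   -0.2 ]), np.float64(0.11029411764705888))
scene [(array([551.91, 105.17]), array([540,  78,  27,  56, 873], dtype=int32)), (array([146.94, 129.48]), array([ 110,  116,   74,   29, 1153], dtype=int32)), (array([621.63, 173.72]), array([ 591,  153,   49,   56, 1578], dtype=int32)), (array([370.  , 239.82]), array([ 293,  214,  162,   51, 4203], dtype=int32))]
side []Traceback (most recent call last):
  File "<stdin>", line 15, in <module>
ValueError: max() iterable argument is empty
```

Run:
```python
from h import *
np.set_printoptions(precision=2,suppress=True)
S={n:(cv2.imread(f'pics/{n}0.png')[...,::-1].copy(),cam(n)) for n in('scene','side')}
bl=[]
for n in S:
    m,b=blobs(S[n][0],(100,180,60),(125,255,255),500)
    l=max(b,key=lambda q:q[1][4])[1]; print(l); k=np.zeros_like(m); k[l[1]:l[1]+l[3],l[0]:l[0]+l[2]]=m[l[1]:l[1]+l[3],l[0]:l[0]+l[2]]
    k=cv2.morphologyEx(k.astype(np.uint8),cv2.MORPH_CLOSE,np.ones((25,25)))>0; bl.append((k,S[n][1]))
g=onz(S['scene'][1],(375,238),173); print('cover guess',g)
print('cover',fit(bl,[g[0],g[1],0],(100,326),165,173))
for k in bl: print('cover',fit([k],[g[0],g[1],0],(100,326),165,173))
for n in S:
    for nm,lo,hi in [('purple',(130,80,30),(160,255,255)),('orange',(5,180,120),(14,255,255)),('yellow',(22,200,120),(32,255,255))]:
        print(n,nm,[(c,st[:4],onz(S[n][1],c,151)[:2]) for c,st in blobs(S[n][0],lo,hi)[1]])
for t,z,uv in [('jar',90,(294,349)),('jar',90,(251,222)),('dish',45,(131,366)),('spray',170,(451,167))]: print(t,onz(S['side' if uv[0]==251 else 'scene'][1],uv,z))
```

```text
[ 293  214  161   51 4151]
[ 243  211   95   95 3804]
cover guess [592.49 192.99 173.  ]
cover (array([586.01, 193.18,  -0.  ]), np.float64(0.30548139470623226))
cover (array([582.47, 192.36,  -0.  ]), np.float64(0.1853639698783549))
cover (array([586.64, 189.57,   0.01]), np.float64(0.1112021298382142))
scene purple [(array([263.01, 264.13]), array([255, 243,  17,  63], dtype=int32), array([594.5 , -43.22])), (array([174.51, 300.37]), array([164, 278,  25,  60], dtype=int32), array([ 657.62, -221.19])), (array([220.23, 364.05]), array([208, 340,  27,  65], dtype=int32), array([ 824.81, -153.63]))]
scene orange [(array([442.87, 207.55]), array([432, 195,  24,  23], dtype=int32), array([493.49, 398.71])), (array([235.03, 290.21]), array([230, 277,  11,  28], dtype=int32), array([ 656.51, -107.45]))]
scene yellow [(array([326.05,  65.05]), array([325,  52,   3,  29], dtype=int32), array([-499.03,  381.36])), (array([117.94, 298.96]), array([109, 280,  21,  46], dtype=int32), array([ 629.51, -326.59]))]
side purple [(array([333.23, 181.46]), array([326, 168,  15,  26], dtype=int32), array([ 602.38, -170.99])), (array([263.22, 184.22]), array([257, 170,  14,  26], dtype=int32), array([ 771.85, -100.99])), (array([339.83, 210.73]), array([336, 204,   8,  16], dtype=int32), array([547.78, -27.47])), (array([339.65, 228.19]), array([334, 225,  14,   9], dtype=int32), array([528.63,  49.12]))]
side orange [(array([304.19, 189.66]), array([301, 178,   8,  24], dtype=int32), array([ 661.32, -104.12])), (array([377.85, 446.9 ]), array([362, 432,  36,  28], dtype=int32), array([334.93, 590.39]))]
side yellow [(array([553.71,  83.86]), array([548,  82,  11,   5], dtype=int32), array([  -46.66, -1327.48])), (array([349.78, 166.63]), array([344, 153,  12,  28], dtype=int32), array([ 581.8, -272.3]))]
jar [772.46 -19.53  90.  ]
jar [771.8   -8.48  90.  ]
dish [ 706.58 -324.9    45.  ]
spray [353.5  484.99 170.  ]
```

```bash
python3 -m pendant '[100,-0.03,-0.1,0.05,0,0,0, 100,-0.1,-0.142,0.2,0,-0.3,0, 100,-0.2065,-0.142,0.4065,0,-1.159,0, 100,-0.2065,-0.142,0.4065,0,-1.159,0, 100,-0.2065,-0.142,0.4065,0,-1.159,0, 100,-0.2065,-0.142,0.4065,0,-1.159,0, 100,-0.2065,-0.142,0.4065,0,-1.159,0, 100,-0.2065,-0.142,0.4065,0,-1.159,0, 100,-0.2065,-0.142,0.4065,0,-1.159,0, 100,-0.2065,-0.142,0.4065,0,-1.159,0, 100,-0.2065,-0.142,0.4065,0,-1.159,0, 100,-0.2065,-0.142,0.4065,0,-1.159,0, 100,-0.2065,-0.142,0.4065,0,-1.159,0, 100,-0.2065,-0.142,0.4065,0,-1.159,0, 100,-0.2065,-0.142,0.4065,0,-1.159,0, 100,-0.2065,-0.142,0.4065,0,-1.159,0]'
python3 - <<'E'
from h import *
np.set_printoptions(precision=3,suppress=True)
im,c=snap('wrist','w1'); print(pose()); print(c[2]); print(arm.sense()['q'])
E
```

```text
time: 2.28
eef_pos: [538.9, -222.6, 380.2]
orientation: [-0.707, 0.707, -0.002, 0.0]
wrist_force: [0.1, -0.1, -0.3]
finger_gap: 88.0
[[   1.      -0.001    0.003  538.893]
 [  -0.003   -0.001    1.    -222.667]
 [  -0.001   -1.      -0.001  380.308]
 [   0.       0.       0.       1.   ]]
[[   1.       0.002    0.002  538.408]
 [  -0.002    0.95     0.313 -142.038]
 [  -0.002   -0.313    0.95   526.015]
 [   0.       0.       0.       1.   ]]
[ 0.629  0.531 -0.55   1.473  0.287  1.219  0.038]
```

View pics/w1.png

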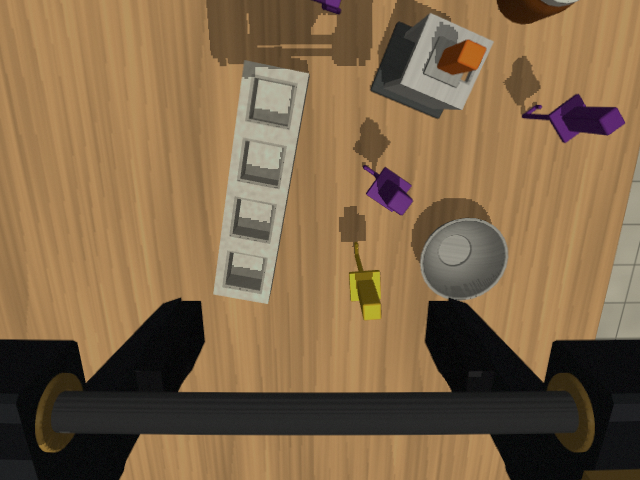

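Run:
```python
from h import *
np.set_printoptions(precision=1,suppress=True)
T=np.array([[1,-.001,.003,538.893],[-.003,-.001,1,-222.667],[-.001,-1,-.001,380.308],[0,0,0,1]])
c=cam('wrist',T)
P=[onz(c,u,48) for u in [(247,61),(308,72),(268,303),(214,293)]]; print(np.array(P),np.mean(P,0))
P=[onz(c,u,115) for u in [(429,12),(493,42),(462,108),(402,75)]]; print(np.array(P),np.mean(P,0))
print('handle top',onz(c,(468,53),181),'purples',onz(c,(392,205),121),onz(c,(577,115),151),onz(c,(365,300),151))
print('side purple',onz(c,(327,2),140))
sc,sd=cam('scene'),cam('side'); print('near-bath purple',tri([ray(sc,(263,255)),ray(sd,(340,210))]))
print('bath corners',[onz(sc,u,173) for u in [(293,232),(441,216),(455,244),(300,265)]],[onz(sc,u,209) for u in [(355,226),(392,220),(394,236),(357,240)]])
```

```text
[[ 466.3  -97.7   48. ]
 [ 531.1 -109.    48. ]
 [ 478.3 -381.8   48. ]
 [ 410.6 -367.8   48. ]] [ 471.6 -239.1   48. ]
[[ 639.8  -63.5  115. ]
 [ 699.9  -87.6  115. ]
 [ 677.3 -145.2  115. ]
 [ 618.7 -116.2  115. ]] [ 658.9 -103.1  115. ]
handle top [ 655.6 -104.3  181. ] purples [ 614.8 -237.6  121. ] [ 767.1 -150.   151. ] [ 587.7 -327.1  151. ]
side purple [548.5 -60.9 140. ]
near-bath purple [552.5 -38.8 143.2]
bath corners [array([533.1,  32. , 173. ]), array([551.5, 362.7, 173. ]), array([650. , 348.6, 173. ]), array([639.,  23., 173.])] [array([588.8, 148.4, 209. ]), array([586.6, 229. , 209. ]), array([638. , 213.7, 209. ]), array([633.2, 138.5, 209. ])]
```

```bash
python3 -m pendant '[100,0.051,-0.04,0.372,0,0,0, 100,0.051,-0.04,0.372,0,0,0, 100,0.051,-0.04,0.372,0,0,0, 100,0.051,-0.04,0.372,0,0,0, 100,0.051,-0.04,0.372,0,0,0, 100,0.051,-0.04,0.372,0,0,0, 100,0.051,-0.04,0.372,0,0,0, 100,0.051,-0.04,0.372,0,0,0, 100,0.051,-0.04,0.372,0,0,0, 100,0.051,-0.04,0.372,0,0,0, 100,0.051,-0.04,0.372,0,0,0, 100,0.051,-0.04,0.372,0,0,0]'
python3 - <<'E'
from h import *
np.set_printoptions(precision=3,suppress=True)
im,c=snap('wrist','w2'); print(pose())
m,b=blobs(im,(100,180,60),(125,255,255),2000)
l=max(b,key=lambda q:q[1][4])[1];print(l); m=cv2.morphologyEx(m.astype(np.uint8),cv2.MORPH_CLOSE,np.ones((61,61)))>0
print(fit([(m,c)],[592,192,-.05],(100,326),165,173))
E
```

```text
time: 3.33
eef_pos: [591.2, 149.4, 420.3]
orientation: [-0.706, 0.708, -0.001, 0.0]
wrist_force: [0.5, -1.4, -0.6]
finger_gap: 88.0
[[  1.     -0.      0.003 591.386]
 [ -0.003  -0.002   1.    148.427]
 [ -0.     -1.     -0.002 420.269]
 [  0.      0.      0.      1.   ]]
[  252     0   117   305 30248]
(array([585.176, 195.844,  -0.013]), np.float64(0.02099370188943317))
```

View pics/w2.png

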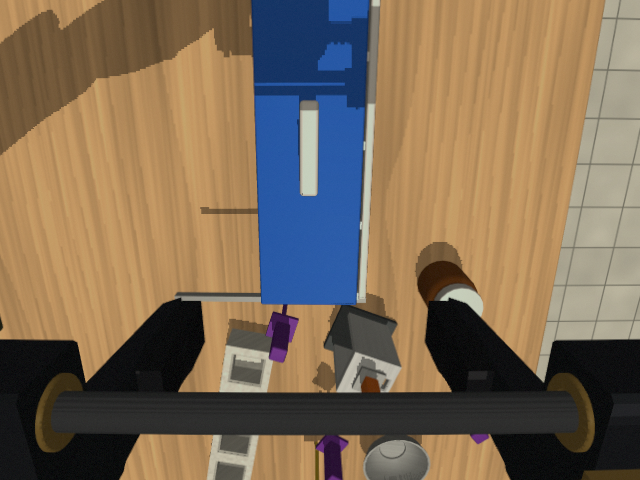

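Run:
```python
from h import *
np.set_printoptions(precision=1,suppress=True)
c=cam('wrist')
for u in [(301,110),(317,110),(318,195),(302,195),(309.5,152)]: print(onz(c,u,209))
for u in [(261,304),(357,302),(254,85),(366,85)]: print('cov',onz(c,u,173))
for u in [(365,302),(378,30)]: print('rim',onz(c,u,165))
print(totool([587,192,196]))
```

```text
[579.6 224.4 209. ]
[592.7 224.3 209. ]
[593.5 153.6 209. ]
[579.6 153.6 209. ]
[586.4 190.4 209. ]
cov [534.2  30.4 173. ]
cov [634.4  32.5 173. ]
cov [537.1 245.4 173. ]
cov [636.4 245.  173. ]
rim [643.8  28.4 165. ]
rim [646.3 290.9 165. ]
[-0.   0.2  0. ]
```

```bash
python3 -m pendant '[60,-0.005,0.04,0.0416,0,0,0, 60,-0.005,0.08,0.0416,0,0,0, 60,-0.005,0.12,0.0416,0,0,0, 60,-0.005,0.15,0.0416,0,0,0, 60,-0.005,0.18,0.0416,0,0,0, 60,-0.005,0.2,0.0416,0,0,0, 60,-0.005,0.22,0.0416,0,0,0, 60,-0.005,0.23,0.0416,0,0,0, 60,-0.005,0.239,0.0416,0,0,0, 60,-0.005,0.239,0.0416,0,0,0, 0,-0.005,0.239,0.0416,0,0,0, 0,-0.005,0.239,0.0416,0,0,0, 0,-0.005,0.239,0.0416,0,0,0, 0,-0.005,0.239,0.0416,0,0,0, 0,-0.005,0.239,0.0416,0,0,0, 0,-0.005,0.239,0.0416,0,0,0, 0,-0.005,0.239,0.0416,0,0,0, 0,-0.005,0.239,0.0416,0,0,0]'
python3 -m pendant '[0,-0.01,0,0,0,0,0, 0,-0.02,0,0,0,0,0, 0,-0.03,0,0,0,0,0, 0,-0.04,0,0,0,0,0, 0,-0.05,0,0,0,0,0, 0,-0.06,0,0,0,0,0, 0,-0.07,0,0,0,0,0, 0,-0.08,0,0,0,0,0, 0,-0.09,0,0,0,0,0, 0,-0.097,0,0.001,0,0,0, 0,-0.102,0,0.001,0,0,0, 0,-0.105,0,0.001,0,0,0, 0,-0.105,0,0.001,0,0,0, 0,-0.105,0,0.001,0,0,0]'
```

```text
time: 4.88
eef_pos: [586.2, 192.9, 182.1]
orientation: [0.707, -0.707, -0.0, -0.0]
wrist_force: [-1.0, -0.0, 2.7]
finger_gap: 15.2
time: 6.05
eef_pos: [493.7, 194.0, 182.2]
orientation: [0.709, -0.705, -0.005, -0.009]
wrist_force: [30.4, 0.7, -22.0]
finger_gap: 16.1
```

```bash
python3 -m pendant '[0,0.011,0,0,0,0,0, 0,0.011,0,0,0,0,0, 60,0.011,0,0,0,0,0, 60,0.011,0,0,0,0,0, 60,0.011,0,0,0,0,0, 60,0.011,-0.02,0,0,0,0, 60,0.03,-0.06,0,0,0,0, 60,0.05,-0.10,0,0,0,0, 60,0.07,-0.14,0,0,0,0, 60,0.09,-0.18,0,0,0,0, 60,0.106,-0.22,0,0,0,0, 60,0.106,-0.26,-0.01,0,0,0, 60,0.106,-0.28,-0.02,0,0,0, 60,0.106,-0.28,-0.03,0,0,0, 60,0.106,-0.28,-0.03,0,0,0, 60,0.106,-0.28,-0.03,0,0,0]'
python3 - <<'E'
from h import *
np.set_printoptions(precision=3,suppress=True)
im,c=snap('wrist','w3'); print(pose())
E
```

```text
time: 7.38
eef_pos: [586.0, 163.3, 460.4]
orientation: [-0.707, 0.708, -0.001, -0.001]
wrist_force: [-0.0, -0.1, -0.3]
finger_gap: 52.7
[[  1.     -0.004  -0.001 585.723]
 [  0.001  -0.001   1.    163.894]
 [ -0.004  -1.     -0.001 459.887]
 [  0.      0.      0.      1.   ]]
```

View pics/w3.png

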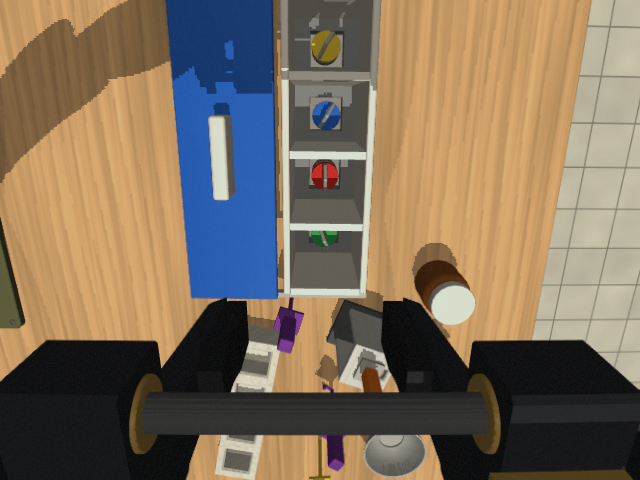

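```bash
python3 -m pendant '[60,0.02,0,-0.04,0,0,0, 60,0.03,0,-0.08,0,0,0, 60,0.04,0,-0.12,0,0,0, 60,0.05,0.01,-0.16,0,0,0, 60,0.06,0.04,-0.19,0,0,0, 60,0.073,0.08,-0.22,0,0,0, 60,0.073,0.12,-0.238,0,0,0, 60,0.073,0.15,-0.238,0,0,0, 60,0.073,0.16,-0.238,0,0,0, 60,0.073,0.16,-0.238,0,0,0, 60,0.073,0.16,-0.238,0,0,0, 60,0.073,0.16,-0.238,0,0,0, 60,0.073,0.16,-0.238,0,0,0]'
python3 - <<'E'
from h import *
np.set_printoptions(precision=3,suppress=True)
im,c=snap('wrist','w4'); T=pose(); print(T[:3,3]); np.save('w4.npy',T)
a=cv2.resize(im[130:330,220:420,::-1],None,fx=3,fy=3,interpolation=2); b=cv2.imread('pics/w3.png')[0:300,285:375]; b=cv2.resize(b,None,fx=2,fy=2,interpolation=2)
cv2.imwrite('pics/w4c.png',np.hstack([a,b]))
E
```

```text
time: 8.52
eef_pos: [661.0, -72.8, 303.6]
orientation: [0.707, -0.707, -0.002, -0.001]
wrist_force: [0.4, -0.3, 0.2]
finger_gap: 53.2
[660.961 -73.069 303.608]
```

View pics/w4c.png

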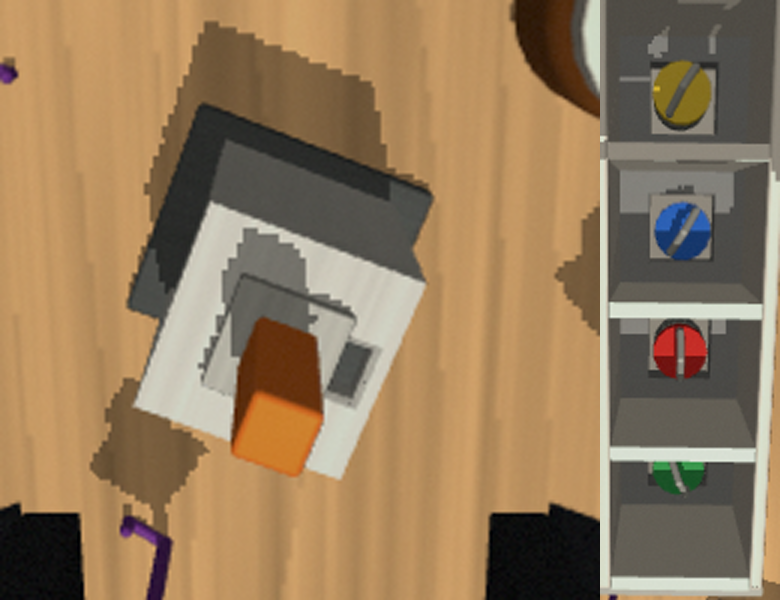

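Run:
```python
from h import *
np.set_printoptions(precision=4,suppress=True)
T=np.load('w4.npy'); c=cam('wrist',T)
P=np.array([onz(c,(220+u/3,130+v/3),115) for u,v in [(210,201),(425,285),(340,479),(135,405)]]); m=P.mean(0)
print(P,m); d=P[1]-P[0]+P[2]-P[3]; e=P[0]-P[3]+P[1]-P[2]; print(np.degrees([np.arctan2(d[1],d[0]),np.arctan2(-e[0],e[1])]))
H=np.array([onz(c,(220+u/3,130+v/3),181) for u,v in [(257,393),(323,413),(299,476),(232,455)]]); print('handle top',H,H.mean(0))
C=np.array([onz(c,(220+u/3,130+v/3),121) for u,v in [(243,275),(356,317)]]); print('collar back corners',C)
c=cam('wrist',np.array([[1,-.004,-.001,585.723],[.001,-.001,1,163.894],[-.004,-1,-.001,459.887],[0,0,0,1.]]))
for n,u in [('yellow',(326,47)),('blue',(326.5,115)),('red',(325.5,175)),('green',(324,237))]: print(n,onz(c,u,68))
for u in [(289,77),(370,77),(289,155),(368,155),(289,227),(363,227),(289,291),(360,291)]: print('rim',onz(c,u,165))
```

```text
[[ 640.74    -64.3156  115.    ]
 [ 700.0613  -87.9981  115.    ]
 [ 677.3683 -146.9586  115.    ]
 [ 618.2613 -123.7675  115.    ]] [ 659.1077 -105.76    115.    ]
[-21.5935 -20.8808]
handle top [[ 654.4553  -94.9371  181.    ]
 [ 669.6421  -99.8618  181.    ]
 [ 664.1975 -115.744   181.    ]
 [ 648.5492 -110.391   181.    ]] [ 659.211  -105.2335  181.    ]
collar back corners [[649.7111 -83.4973 121.    ]
 [680.6763 -95.4461 121.    ]]
yellow [596.7172 309.5094  68.    ]
blue [598.0599 231.9196  68.    ]
red [597.5138 157.5185  68.    ]
green [596.2863  73.6112  68.    ]
rim [558.3268 270.3522 165.    ]
rim [638.3968 270.5128 165.    ]
rim [557.0661 194.0328 165.    ]
rim [639.3969 194.2199 165.    ]
rim [555.7178 115.8739 165.    ]
rim [637.0688 116.0858 165.    ]
rim [554.339   38.7229 165.    ]
rim [636.5334  38.973  165.    ]
```

```bash
python3 -m pendant '[60,-0.0019,0,-0.032,0,0.12,0, 60,-0.0019,0.03,-0.0324,0,0.24,0, 60,-0.0019,0.06,-0.0324,0,0.37,0, 60,-0.0019,0.09,-0.0324,0,0.37,0, 60,-0.0019,0.115,-0.0324,0,0.37,0, 60,-0.0019,0.135,-0.0324,0,0.37,0, 60,-0.0019,0.15,-0.0324,0,0.37,0, 60,-0.0019,0.16,-0.0324,0,0.37,0, 60,-0.0019,0.1666,-0.0324,0,0.37,0, 60,-0.0019,0.1666,-0.0324,0,0.37,0, 60,-0.0019,0.1666,-0.0324,0,0.37,0, 0,-0.0019,0.1666,-0.0324,0,0.37,0, 0,-0.0019,0.1666,-0.0324,0,0.37,0, 0,-0.0019,0.1666,-0.0324,0,0.37,0, 0,-0.0019,0.1666,-0.0324,0,0.37,0, 0,-0.0019,0.1666,-0.0324,0,0.37,0, 0,-0.0019,0.1666,-0.0324,0,0.37,0]'
python3 - <<'E'
from h import *
np.set_printoptions(precision=3,suppress=True)
T=pose(); np.save('grasp.npy',T); print(T,arm.sense()['wrist_force'],arm.sense()['finger_gap'])
im,c=snap('side','s1')
E
```

```text
time: 9.98
eef_pos: [658.3, -106.7, 135.3]
orientation: [-0.695, 0.695, -0.13, 0.13]
wrist_force: [-0.4, -0.4, 2.0]
finger_gap: 17.8
[[   0.932    0.001    0.362  658.333]
 [  -0.362   -0.       0.932 -106.702]
 [   0.001   -1.       0.     135.347]
 [   0.       0.       0.       1.   ]] [-0.398 -0.392  1.993] 17.779640360513262
```

```bash
python3 -m pendant '[0,0,-0.02,0,0,0,0, 0,0,-0.05,0,0,0,0, 0,0,-0.08,0,0,0,0, 0,0,-0.11,0,0,0,0, 0,0,-0.14,0,0,0,0, 0,0,-0.175,0,0,0,0, 0,-0.02,-0.195,0.024,0,0,0, 0,-0.04,-0.195,0.048,0,-0.06,0, 0,-0.065,-0.195,0.077,0,-0.12,0, 0,-0.09,-0.195,0.107,0,-0.18,0, 0,-0.115,-0.195,0.137,0,-0.25,0, 0,-0.14,-0.195,0.167,0,-0.32,0, 0,-0.16,-0.195,0.19,0,-0.37,0, 0,-0.178,-0.175,0.212,0,-0.37,0, 0,-0.178,-0.175,0.212,0,-0.37,0, 0,-0.178,-0.175,0.212,0,-0.37,0, 0,-0.178,-0.175,0.212,0,-0.37,0, 0,-0.178,-0.175,0.212,0,-0.37,0]'
python3 - <<'E'
from h import *
np.set_printoptions(precision=3,suppress=True)
im,c=snap('wrist','w5'); T=pose(); print(T,arm.sense()['finger_gap']); np.save('w5.npy',T)
E
```

```text
time: 11.53
eef_pos: [569.6, 153.7, 310.2]
orientation: [-0.707, 0.708, -0.001, 0.001]
wrist_force: [0.1, 0.0, -1.2]
finger_gap: 17.9
[[  1.      0.001   0.003 569.696]
 [ -0.003  -0.001   1.    153.749]
 [  0.001  -1.     -0.001 310.282]
 [  0.      0.      0.      1.   ]] 17.869249111592136
```

View pics/w5.png

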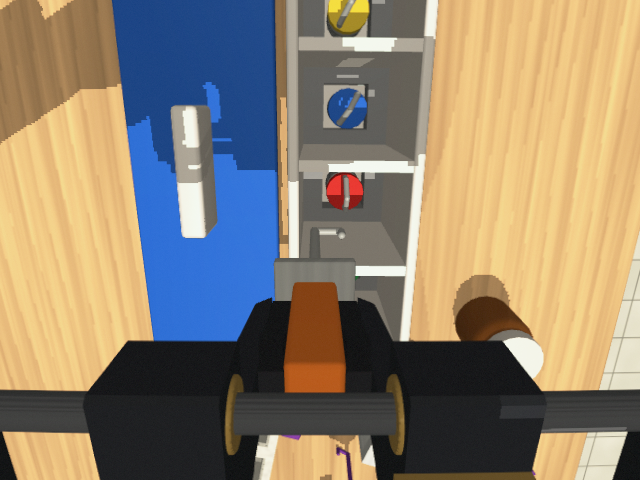

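```bash
cat >> h.py <<'E'
HUE=dict(red=[(0,150,70),(6,255,255)],yellow=[(22,130,70),(33,255,255)],green=[(45,100,40),(85,255,255)],blue=[(100,130,60),(125,255,255)])
def cans(im,c,zu,names=HUE,roi=None):
    out={}
    for n in names:
        m,b=blobs(im,*HUE[n],40); m=m.astype(np.uint8)
        if roi is not None:
            k=np.zeros_like(m); x0,y0,x1,y1=roi; k[y0:y1,x0:x1]=1; m=m*k
        m=cv2.morphologyEx(m,cv2.MORPH_CLOSE,np.ones((9,9))); cs=cv2.findContours(m,0,2)[0]
        cs=[q for q in cs if 150<cv2.contourArea(q)<6000]
        cs=[q for q in cs if 0.5<cv2.boundingRect(q)[2]/cv2.boundingRect(q)[3]<2 and (roi or True)]
        for q in sorted(cs,key=cv2.contourArea)[::-1][:1]:
            h=cv2.convexHull(q); M=cv2.moments(h); uv=(M['m10']/M['m00'],M['m01']/M['m00']); P=onz(c,uv,zu+58)
            hm=np.zeros((480,640),np.uint8); cv2.fillConvexPoly(hm,h,1); hm=cv2.erode(hm,np.ones((3,3)))
            raw=cv2.inRange(cv2.cvtColor(im,cv2.COLOR_RGB2HSV),np.array(HUE[n][0]),np.array(HUE[n][1])); g=(hm>0)&(raw==0)
            best=(-1,0)
            for a in np.radians(np.arange(-90,90,2)):
                d=np.array([-np.sin(a),np.cos(a),0]); b=P*[1,1,0]
                pts=[b+s*14*d+[0,0,zu+z] for s,z in((-1,58),(-1,70))]+[b+[0,0,zu+85]]+[b+14*d+[0,0,zu+z] for z in(70,58)]
                k=np.zeros((480,640),np.uint8); w=max(1,int(round(5*cam_scale(c,P))))
                cv2.polylines(k,[np.round(proj(c,pts)*16).astype(np.int32)],False,1,w,shift=4)
                k=(k>0)&(hm>0); s=(k&g).sum()/max(1,(k|g).sum())
                if s>best[0]: best=(s,np.degrees(a))
            out[n]=(P,best,uv,cv2.contourArea(h))
    return out
def cam_scale(c,P): return c[0][0,0]/np.linalg.norm(P-c[2][:3,3])
E
python3 - <<'E'
from h import *
np.set_printoptions(precision=2,suppress=True)
im=cv2.imread('pics/w5.png')[...,::-1].copy(); T=np.load('w5.npy'); c=cam('wrist',T)
for n,v in cans(im,c,10,roi=(290,0,435,260)).items(): print(n,*v)
for p in [(0,117,0),(17,104,0),(17,104,3)]: print(proj(c,T[:3,:3]@p+T[:3,3]))
im=cv2.imread('pics/w3.png')[...,::-1].copy(); c=cam('wrist',np.array([[1,-.004,-.001,585.723],[.001,-.001,1,163.894],[-.004,-1,-.001,459.887],[0,0,0,1.]]))
for n,v in cans(im,c,10,roi=(290,0,365,260)).items(): print(n,*v)
E
```

```text
red [597.03 156.65  68.  ] (np.float64(0.7925311203319502), np.float64(0.0)) (344.21721958925747, 190.7644549763033) 1055.0
yellow [597.16 306.28  68.  ] (np.float64(0.46774193548387094), np.float64(-40.0)) (347.64982876712327, 14.761558219178083) 1168.0
blue [598.18 231.04  68.  ] (np.float64(0.905511811023622), np.float64(-32.0)) (347.08404074702884, 108.22311827956989) 1178.0
[[315.83 232.91]]
[[342.92 238.97]]
[[343.03 234.41]]
red [596.3  157.32  68.  ] (np.float64(0.8292682926829268), np.float64(-2.0)) (324.5530164533821, 175.1489945155393) 547.0
yellow [595.91 310.68  68.  ] (np.float64(0.8802816901408451), np.float64(-32.0)) (325.32643349988103, 45.925291458482036) 700.5
green [595.75  72.76  68.  ] (np.float64(0.7066666666666667), np.float64(12.000000000000002)) (323.5973333333333, 237.5973333333333) 312.5
blue [597.22 231.72  68.  ] (np.float64(0.9047619047619048), np.float64(-34.0)) (325.81241104469115, 115.15997722744092) 585.5
```

```bash
python3 -m pendant '[0,-0.001,0.02,0,0,0,0, 0,-0.001,0.04,0,0,0,0, 0,-0.001,0.06,0,0,0,0, 0,-0.001,0.08,0,0,0,0, 0,-0.001,0.095,0,0,0,0, 0,-0.001,0.105,0,0,0,0, 0,-0.001,0.113,0,0,0,0, 0,-0.001,0.12,0,0,0,0, 0,-0.001,0.12,0,0,0,0, 0,-0.001,0.12,0,0,0,0, 0,0.006,0.12,0,0,0,0, 0,0.013,0.12,0,0,0,0, 0,0.0195,0.12,0,0,0,0, 0,0.0195,0.12,0,0,0,0, 0,0.0195,0.12,0,0,0,0]'
python3 - <<'E'
from h import *
np.set_printoptions(precision=2,suppress=True)
im,c=snap('wrist','w6'); T=pose(); print(T[:3,3],arm.sense()['wrist_force']); np.save('w6.npy',T)
a=cv2.resize(im[100:300,220:420,::-1],None,fx=3,fy=3,interpolation=2); cv2.imwrite('pics/w6c.png',a)
E
```

```text
time: 12.83
eef_pos: [589.0, 155.3, 190.2]
orientation: [0.707, -0.707, 0.0, -0.0]
wrist_force: [0.2, -0.4, -1.2]
finger_gap: 17.6
[588.45 155.42 190.11] [ 0.21 -0.17 -1.41]
```

View pics/w6c.png

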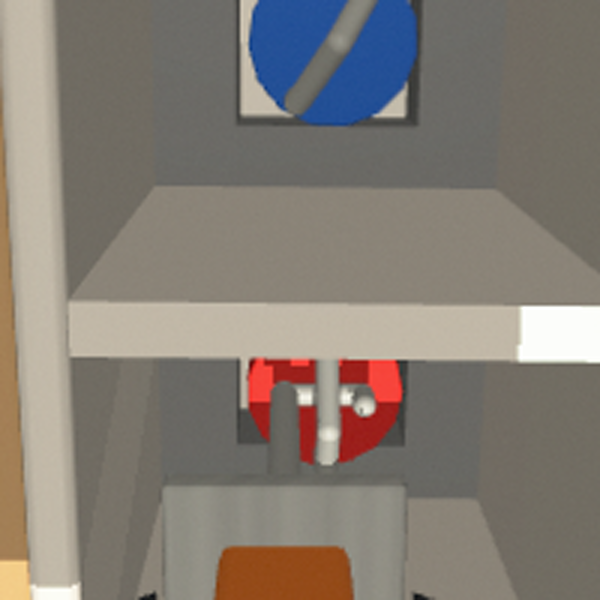

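```bash
python3 -m pendant '[0,0,-0.005,0,0,0,0, 0,0,-0.01,0,0,0,0, 0,0,-0.015,0,0,0,0, 0,0,-0.025,0,0,0,0, 0,0,-0.037,0,0,0,0, 0,0,-0.05,0,0,0,0, 0,0,-0.065,0,0,0,0, 0,0,-0.08,0,0,0,0, 0,0,-0.095,0,0,0,0, 0,0,-0.11,0,0,0,0, 0,0,-0.125,0,0,0,0, 0,0,-0.14,0,0,0,0, 0,0,-0.155,0,0,0,0, 0,0,-0.17,0,0,0,0, 0,0,-0.185,0,0,0,0, 0,0,-0.2,0,0,0,0, 0,0,-0.21,0,0,0,0, 0,0,-0.217,0,0,0,0, 0,0,-0.22,0,0,0,0, 0,0,-0.22,0,0,0,0]'
python3 - <<'E'
from h import *
np.set_printoptions(precision=2,suppress=True)
im,c=snap('wrist','w7'); T=pose(); print(T,arm.sense()['wrist_force']); 
im,c=snap('scene','sc7')
E
```

```text
time: 14.55
eef_pos: [588.3, 155.5, 410.6]
orientation: [0.707, -0.707, -0.0, -0.0]
wrist_force: [0.1, 0.8, -3.4]
finger_gap: 17.9
[[  1.    -0.    -0.   588.12]
 [  0.    -0.     1.   155.29]
 [ -0.    -1.    -0.   409.81]
 [  0.     0.     0.     1.  ]] [ 0.6   0.17 -3.94]
```

View pics/w7.png

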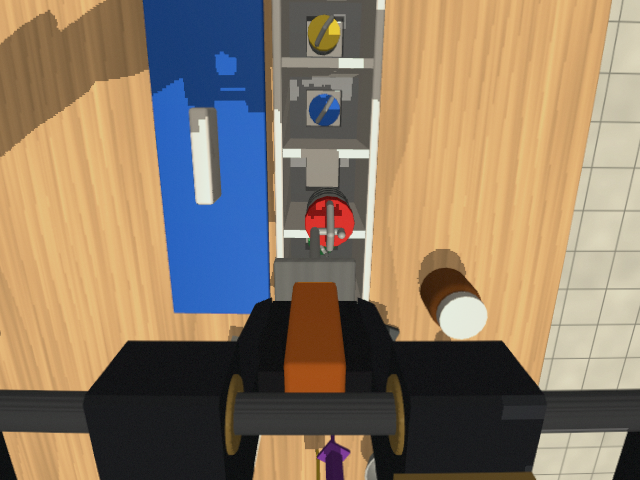

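```bash
cat >> h.py <<'E'
def rack(p0=(471.6,-239.1,-.197)):
    # baseline offsets of the mask fits against the close measurement
    base={'scene':np.array([-3,-2.6,-.003]),'side':np.array([1.05,1.8,-.003])}; r={}
    for n in base:
        eyes.snapshot(n); q=models.regions_of('rack_hole0',n)
        if q: f=fit([(q[0]['pixels'],cam(n))],list(p0),(70,278),0,48); r[n]=(f[0]-base[n],f[1],q[0]['conf'])
    return r
def holes(p):
    return [np.array([p[0]-np.sin(p[2])*t,p[1]+np.cos(p[2])*t]) for t in(-102,-34,34,102)]
E
python3 - <<'E'
from h import *
np.set_printoptions(precision=2,suppress=True)
im=cv2.imread('pics/w7.png')[...,::-1].copy(); T=np.eye(4); T[:3,:3]=[[1,0,0],[0,0,1],[0,-1,0]]; T[:3,3]=[588.12,155.29,409.81]; c=cam('wrist',T)
o=cans(im,c,409.8-195.3,['red'],roi=(290,180,370,270))['red']; print(o,'tool',T[:3,:3].T@(o[0]-T[:3,3]))
for n,v in cans(im,c,10,['yellow','blue'],roi=(280,0,380,140)).items(): print(n,*v)
print(rack()); print(holes((471.6,-239.1,-.197)))
E
python3 -m pendant '[0,-0.003,0,-0.01,0,0,0, 0,-0.01,0,-0.03,0,0,0, 0,-0.018,0,-0.055,0,0,0, 0,-0.026,0,-0.08,0,0,0, 0,-0.034,0,-0.11,0,0,0, 0,-0.042,0,-0.14,0,0,0, 0,-0.05,0,-0.17,0,0,0, 0,-0.058,0,-0.2,0,0,0, 0,-0.066,0,-0.23,0,0,0, 0,-0.074,0,-0.26,0,0,0, 0,-0.082,0,-0.29,0,0,0, 0,-0.09,0,-0.315,0,0,0, 0,-0.096,0,-0.335,0,0,0, 0,-0.102,0,-0.35,0,0,0, 0,-0.107,0,-0.36,0,0,0, 0,-0.108,0,-0.367,0,0,0, 0,-0.108,0,-0.37,0,0,0, 0,-0.108,0,-0.37,0,0,0]'
python3 - <<'E'
from h import *
np.set_printoptions(precision=2,suppress=True)
im,c=snap('wrist','w8'); T=pose(); print(T); np.save('w8.npy',T)
E
```

```text
(array([597.52, 157.83, 272.5 ]), (np.float64(0.5233785822021116), np.float64(2.0)), (329.12605554104636, 221.0040915817881), 1914.5) tool [  9.4  137.31   2.54]
yellow [596.64 309.44  68.  ] (np.float64(0.9382716049382716), np.float64(-32.0)) (323.36638497652575, 32.539718309859154) 887.5
blue [597.76 230.81  68.  ] (np.float64(0.9440559440559441), np.float64(-34.0)) (323.909972299169, 109.42382271468144) 722.0
{'scene': (array([ 472.28, -238.77,   -0.21]), np.float64(0.19840241796200342), 0.79), 'side': (array([ 468.74, -252.25,   -0.17]), np.float64(0.32018779342723), 0.69)}
[array([ 451.64, -339.13]), array([ 464.95, -272.44]), array([ 478.25, -205.76]), array([ 491.56, -139.07])]
time: 16.35
eef_pos: [480.5, -214.7, 410.1]
orientation: [0.707, -0.707, -0.0, -0.0]
wrist_force: [-0.9, 0.5, -3.2]
finger_gap: 18.0
[[   1.      0.     -0.    480.76]
 [   0.      0.      1.   -213.84]
 [   0.     -1.      0.    410.16]
 [   0.      0.      0.      1.  ]]
```

View pics/w8.png

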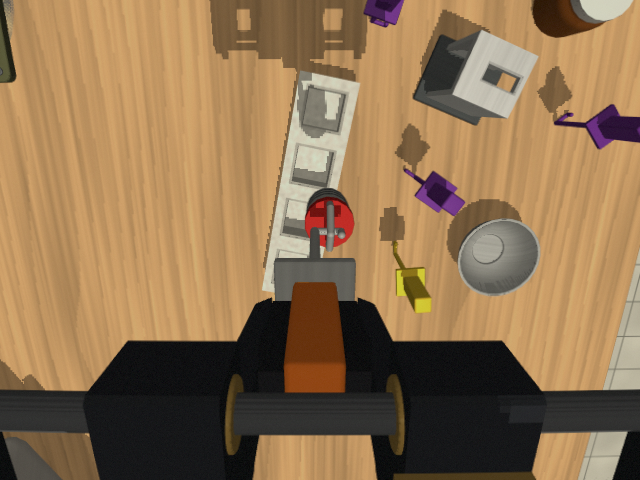

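Run:
```python
from h import *
np.set_printoptions(precision=3,suppress=True)
c=cam('wrist',np.load('w8.npy'))
P=[onz(c,u,48) for u in [(301,71),(359,84),(264,290)]]; print(np.array(P))
e=P[0]-P[2]; print(np.arctan2(-e[0],e[1])); e=P[1]-P[0]; print(np.arctan2(e[1],e[0]))
a=-.2; m=(P[0]+P[1])/2; print('centre',m-139*np.array([-np.sin(a),np.cos(a),0]))
# hole mouths visible: far hole and second
for q in [[(307,84),(346,93),(339,129),(300,121)],[(297,142),(335,150),(329,186),(290,179)]]: print(np.mean([onz(c,u,48) for u in q],0))
```

```text
[[ 464.63   -96.434   48.   ]
 [ 530.94  -110.234   48.   ]
 [ 413.031 -368.252   48.   ]]
-0.1875943337951442
-0.20518095211960197
centre [ 470.17  -239.563   48.   ]
[ 489.91  -135.556   48.   ]
[ 478.004 -202.119   48.   ]
```

```bash
python3 -m pendant '[0,-0.003,0,-0.01,0,0,0, 0,-0.009,0,-0.03,0,0,0, 0,-0.017,0.01,-0.055,0,0,0, 0,-0.024,0.03,-0.08,0,0,0, 0,-0.03,0.05,-0.1,0,0,0, 0,-0.034,0.07,-0.115,0,0,0, 0,-0.037,0.09,-0.124,0,0,0, 0,-0.038,0.11,-0.127,0,0,0, 0,-0.038,0.125,-0.127,0,0,0, 0,-0.038,0.135,-0.127,0,0,0, 0,-0.038,0.14,-0.127,0,0,0, 0,-0.038,0.14,-0.127,0,0,0, 0,-0.038,0.14,-0.127,0,0,0, 0,-0.038,0.14,-0.127,0,0,0, 0,-0.038,0.14,-0.127,0,0,0, 0,-0.038,0.14,-0.127,0,0,0]'
python3 -m pendant '[0,0,0.01,0,0,0,0, 0,0,0.018,0,0,0,0, 0,0,0.025,0,0,0,0, 0,0,0.032,0,0,0,0, 0,0,0.038,0,0,0,0, 0,0,0.044,0,0,0,0, 0,0,0.05,0,0,0,0, 0,0,0.055,0,0,0,0, 0,0,0.06,0,0,0,0, 0,0,0.06,0,0,0,0, 0,0,0.06,0,0,0,0, 0,0,0.06,0,0,0,0]'
python3 - <<'E'
from h import *
np.set_printoptions(precision=2,suppress=True)
im,c=snap('wrist','w9'); T=pose(); print(T[:3,3]); np.save('w9.npy',T)
for n,v in cans(im,c,10,['red'],roi=(250,150,400,300)).items(): print(n,*v)
im,c=snap('side','s9')
a=cv2.resize(im[150:270,330:450,::-1],None,fx=3,fy=3,interpolation=2); b=cv2.imread('pics/w9.png')[120:300,220:420]; b=cv2.resize(b,(400,360)); cv2.imwrite('pics/c9.png',np.hstack([a,b]))
E
```

```text
time: 17.73
eef_pos: [442.8, -341.7, 270.9]
orientation: [-0.707, 0.707, 0.001, 0.0]
wrist_force: [-0.3, -0.2, -4.2]
finger_gap: 17.9
time: 18.73
eef_pos: [442.6, -341.7, 210.4]
orientation: [-0.707, 0.707, 0.0, 0.0]
wrist_force: [1.1, 0.1, -3.5]
finger_gap: 17.4
[ 442.62 -341.71  210.45]
red [ 451.45 -339.73   68.  ] (np.float64(0.5256024096385542), np.float64(0.0)) (328.0504944429859, 219.86251859630698) 1904.5
```

View pics/c9.png

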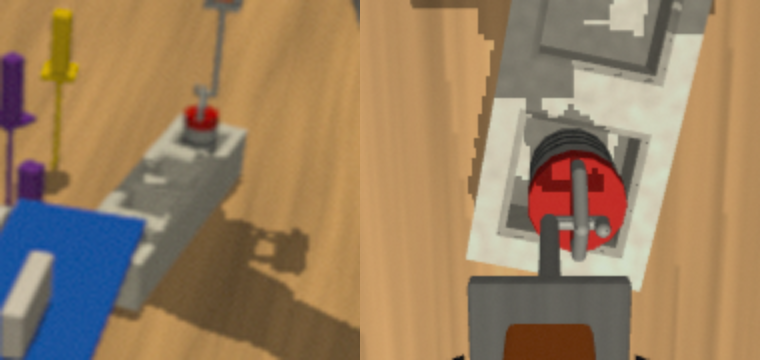

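```bash
python3 -m pendant '[0,0,0.006,0,0,0,0, 0,0,0.012,0,0,0,0, 0,0,0.017,0,0,0,0, 0,0,0.0205,0,0,0,0, 0,0,0.0205,0,0,0,0, 0,0,0.0205,0,0,0,0, 0,-0.005,0.0205,0,0,0,0, 0,-0.01,0.0205,0,0,0,0, 0,-0.015,0.0205,0,0,0,0, 0,-0.02,0.0205,0,0,0,0, 0,-0.024,0.0205,0,0,0,0, 0,-0.024,0.0205,0,0,0,0, 0,-0.024,0.0205,0,0,0,0]'
python3 -m pendant '[0,0,-0.01,0,0,0,0, 0,0,-0.03,0,0,0,0, 0,0,-0.06,0,0,0,0, 0,0,-0.09,0,0,0,0, 0,0,-0.12,0,0,0,0, 0,0,-0.15,0.01,0,0,0, 0,0,-0.17,0.05,0,0,0, 0,0,-0.17,0.09,0,0,0, 0,0,-0.17,0.1,0,0,0, 0,0,-0.17,0.1,0,0,0, 0,0,-0.17,0.1,0,0,0, 0,0,-0.17,0.1,0,0,0]'
python3 - <<'E'
from h import *
np.set_printoptions(precision=2,suppress=True)
im,c=snap('wrist','w10'); T=pose(); print(T[:3,3]); np.save('w10.npy',T)
for n,v in cans(im,c,10,['red'],roi=(250,150,400,300)).items(): print(n,*v)
im,c=snap('side','s10')
a=cv2.resize(im[150:270,330:450,::-1],None,fx=3,fy=3,interpolation=2); b=cv2.imread('pics/w10.png')[120:300,220:420]; b=cv2.resize(b,(400,360)); cv2.imwrite('pics/c10.png',np.hstack([a,b]))
T=pose(); print('to pre-blue',totool([571.8,244.6,310],T))
E
```

```text
time: 19.92
eef_pos: [418.1, -341.8, 189.8]
orientation: [-0.707, 0.707, -0.0, 0.0]
wrist_force: [0.6, -0.1, -1.4]
finger_gap: 17.9
time: 20.92
eef_pos: [418.2, -242.8, 359.7]
orientation: [-0.707, 0.707, -0.001, 0.0]
wrist_force: [1.1, -0.9, -1.8]
finger_gap: 17.9
[ 418.14 -243.    359.43]
red [ 457.5  -332.97   68.  ] (np.float64(0.45217391304347826), np.float64(24.000000000000004)) (350.3581603581603, 263.9263329263329) 409.5
to pre-blue [0.15 0.05 0.49]
```

View pics/c10.png

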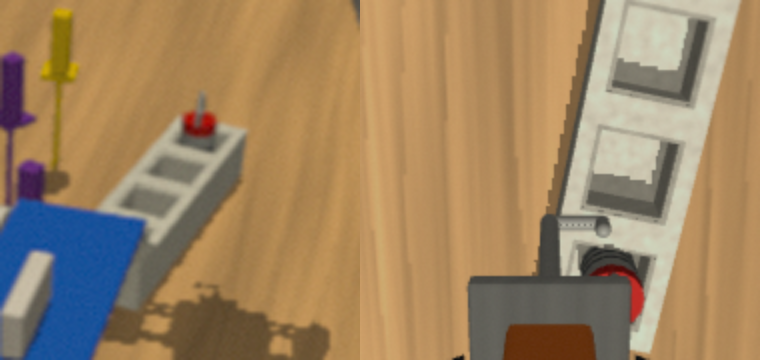

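```bash
python3 -m pendant '[0,0.005,0,0.015,0,0,0, 0,0.013,0,0.045,0,0.04,0, 0,0.023,0,0.08,0,0.08,0, 0,0.034,0,0.115,0,0.13,0, 0,0.045,0,0.15,0,0.18,0, 0,0.057,0,0.185,0,0.23,0, 0,0.069,0,0.22,0,0.28,0, 0,0.08,0,0.255,0,0.33,0, 0,0.091,0,0.29,0,0.38,0, 0,0.102,0,0.325,0,0.43,0, 0,0.113,0,0.36,0,0.48,0, 0,0.124,0,0.395,0,0.53,0, 0,0.135,0,0.43,0,0.576,0, 0,0.146,0,0.465,0,0.576,0, 0,0.154,0.01,0.488,0,0.576,0, 0,0.154,0.03,0.488,0,0.576,0, 0,0.154,0.05,0.488,0,0.576,0, 0,0.154,0.05,0.488,0,0.576,0, 0,0.154,0.05,0.488,0,0.576,0, 0,0.154,0.05,0.488,0,0.576,0]'
python3 - <<'E'
from h import *
np.set_printoptions(precision=4,suppress=True)
im,c=snap('wrist','w11'); T=pose(); print(T)
for n,v in cans(im,c,10,['blue'],roi=(310,120,440,270)).items():
    print(n,*v); print('rel tool',T[:3,:3].T@(v[0]-T[:3,3]))
print(rack())
E
```

```text
time: 22.68
eef_pos: [573.3, 245.9, 310.3]
orientation: [0.678, -0.678, 0.201, -0.202]
wrist_force: [-0.3, -1.1, -1.2]
finger_gap: 17.8
[[  0.8379   0.002    0.5459 573.3981]
 [ -0.5459   0.001    0.8379 246.1257]
 [  0.0011  -1.       0.0019 310.8799]
 [  0.       0.       0.       1.    ]]
blue [598.3865 232.0211  68.    ] (np.float64(0.8032786885245902), np.float64(-32.0)) (344.9178082191781, 191.71012438985986) 1058.5
rel tool [ 28.3611 242.9153   1.35  ]
{'scene': (array([ 473.1286, -238.5815,   -0.2043]), np.float64(0.2367574522839374), 0.65), 'side': (array([ 468.6185, -250.1915,   -0.1757]), np.float64(0.34476367006487485), 0.64)}
```

```bash
python3 -m pendant '[0,-0.001,0.02,-0.001,0,0,0, 0,-0.001,0.04,-0.001,0,0,0, 0,-0.001,0.06,-0.001,0,0,0, 0,-0.001,0.08,-0.001,0,0,0, 0,-0.001,0.095,-0.001,0,0,0, 0,-0.001,0.105,-0.001,0,0,0, 0,-0.001,0.113,-0.001,0,0,0, 0,-0.001,0.12,-0.001,0,0,0, 0,-0.001,0.12,-0.001,0,0,0, 0,-0.001,0.12,-0.001,0,0,0, 0,0.006,0.12,-0.001,0,0,0, 0,0.013,0.12,-0.001,0,0,0, 0,0.0195,0.12,-0.001,0,0,0, 0,0.0195,0.12,-0.001,0,0,0, 0,0.0195,0.12,-0.001,0,0,0]'
python3 -c "
from h import *
im,c=snap('wrist','w12'); T=pose(); print(T[:3,3].round(1),arm.sense()['wrist_force'].round(1))
cv2.imwrite('pics/w12c.png',cv2.resize(im[120:300,220:420,::-1],None,fx=2.5,fy=2.5))"
```

```text
time: 24.18
eef_pos: [588.9, 234.2, 189.7]
orientation: [0.678, -0.678, 0.201, -0.202]
wrist_force: [0.6, 0.7, -1.2]
finger_gap: 18.1
[588.4 234.7 189.7] [-0.2  0.4 -1.3]
```

View pics/w12c.png

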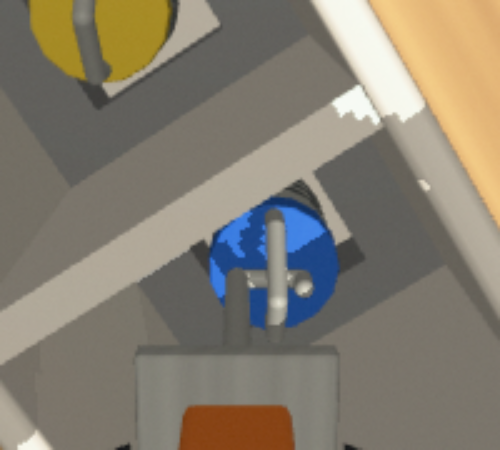

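```bash
python3 -m pendant '[0,0,-0.005,0,0,0,0, 0,0,-0.01,0,0,0,0, 0,0,-0.015,0,0,0,0, 0,0,-0.025,0,0,0,0, 0,0,-0.037,0,0,0,0, 0,0,-0.05,0,0,0,0, 0,0,-0.065,0,0,0,0, 0,0,-0.08,0,0,0,0, 0,0,-0.095,0,0,0,0, 0,0,-0.11,0,0,0,0, 0,0,-0.125,0,0,0,0, 0,0,-0.14,0,0,0,0, 0,0,-0.155,0,0,0,0, 0,0,-0.17,0,0,0,0, 0,0,-0.185,0,0,0,0, 0,0,-0.2,0,0,0,0, 0,0,-0.21,0,0,0,0, 0,0,-0.217,0,0,0,0, 0,0,-0.22,0,0,0,0, 0,0,-0.22,0,0,0,0]'
python3 -m pendant '[0,0.003,0,-0.01,0,0,0, 0,0.01,0,-0.03,0,-0.03,0, 0,0.019,0,-0.057,0,-0.06,0, 0,0.029,0,-0.087,0,-0.1,0, 0,0.039,0,-0.117,0,-0.14,0, 0,0.049,0,-0.147,0,-0.18,0, 0,0.06,0,-0.18,0,-0.22,0, 0,0.071,0,-0.213,0,-0.26,0, 0,0.082,0,-0.246,0,-0.3,0, 0,0.093,0,-0.279,0,-0.34,0, 0,0.104,0,-0.312,0,-0.38,0, 0,0.115,0,-0.345,0,-0.42,0, 0,0.126,0,-0.378,0,-0.46,0, 0,0.136,0,-0.408,0,-0.5,0, 0,0.146,0,-0.438,0,-0.54,0, 0,0.154,0,-0.462,0,-0.576,0, 0,0.16,0,-0.48,0,-0.576,0, 0,0.164,0,-0.492,0,-0.576,0, 0,0.1665,0,-0.499,0,-0.576,0, 0,0.1665,0,-0.499,0,-0.576,0]'
python3 -m pendant '[0,0,0,0,0,0,0, 0,0,0,0,0,0,0, 0,0,0,0,0,0,0, 0,0,0,0,0,0,0]'
python3 - <<'E'
from h import *
np.set_printoptions(precision=3,suppress=True)
im,c=snap('wrist','w13'); T=pose(); print(T); np.save('w13.npy',T)
for n,v in cans(im,c,T[2,3]-195.3,['blue'],roi=(250,150,400,300)).items():
    print(n,*v); print('rel tool',T[:3,:3].T@(v[0]-T[:3,3]))
print(rack())
# mouths of the two free holes, by a grey-level template: predicted corners
for h in holes((471.2,-238.7,-.197)): print(h,proj(c,[*h,48]))
E
```

```text
time: 25.9
eef_pos: [588.1, 235.1, 410.0]
orientation: [0.678, -0.678, 0.201, -0.201]
wrist_force: [0.2, -0.2, -3.7]
finger_gap: 17.6
time: 27.57
eef_pos: [455.0, -275.6, 409.0]
orientation: [-0.707, 0.707, -0.001, 0.0]
wrist_force: [-0.5, -0.2, -2.8]
finger_gap: 17.7
time: 27.9
eef_pos: [456.5, -273.0, 409.8]
orientation: [0.707, -0.707, -0.001, 0.001]
wrist_force: [0.4, 0.2, -3.3]
finger_gap: 17.6
[[   1.       0.      -0.002  456.391]
 [   0.002    0.       1.    -273.254]
 [   0.      -1.       0.     409.748]
 [   0.       0.       0.       1.   ]]
blue [ 467.116 -269.916  272.448] (np.float64(0.5482866043613707), np.float64(2.0)) (330.7578658158291, 220.38323141008595) 1880.5
rel tool [ 10.699 137.303   3.314]
{'scene': (array([ 472.537, -238.302,   -0.212]), np.float64(0.2786779001944264), 0.93), 'side': (array([ 470.941, -242.025,   -0.18 ]), np.float64(0.3420689655172414), 0.65)}
[ 451.236 -338.727] [[310.725 226.053]]
[ 464.545 -272.042] [[321.666 173.367]]
[ 477.855 -205.358] [[333.498 116.43 ]]
[ 491.164 -138.673] [[346.283  54.958]]
```

```bash
cat >> h.py <<'E'
def rackw(im,c,p0=(471.2,-238.7,-.197),span=40):
    e=cv2.Canny(cv2.cvtColor(im,cv2.COLOR_RGB2GRAY),40,120); dt=np.minimum(cv2.distanceTransform(255-e,cv2.DIST_L2,3),10)
    q=[]
    def rect(cx,cy,w,h):
        t=np.linspace(-1,1,40)
        for s in(-1,1): q.extend(np.c_[cx+t*w/2,np.full(40,cy+s*h/2)]); q.extend(np.c_[np.full(40,cx+s*w/2),cy+t*h/2])
    rect(0,0,70,278); rect(0,0,70,278)
    for t in(-102,-34,34,102): rect(0,t,50,50)
    q=np.array(q)
    def cost(p):
        a=p[2]; P=np.c_[p[0]+q@[np.cos(a),-np.sin(a)],p[1]+q@[np.sin(a),np.cos(a)],np.full(len(q),48.)]
        u=proj(c,P); ok=(u[:,0]>2)&(u[:,0]<637)&(u[:,1]>2)&(u[:,1]<260)&~((abs(u[:,0]-328)<38)&(u[:,1]>165))
        if ok.sum()<100: return 10
        u=np.round(u[ok]).astype(int); return dt[u[:,1],u[:,0]].mean()
    g=min(((cost((p0[0]+i,p0[1]+j,p0[2]+k)),i,j,k) for i in np.arange(-span,span+1,5) for j in np.arange(-span,span+1,5) for k in(-.16,-.08,-.04,0,.04,.08,.16)),key=lambda v:v[0])
    s=np.array(p0)+g[1:]; r=minimize(cost,s,method='Nelder-Mead',options=dict(initial_simplex=np.array([s,s+[3,0,0],s+[0,3,0],s+[0,0,.03]])))
    return r.x,r.fun,cost(p0)
E
python3 - <<'E'
from h import *
np.set_printoptions(precision=3,suppress=True)
for n in('w1','w8','w10','w13'):
    im=cv2.imread(f'pics/{n}.png')[...,::-1].copy()
    T=np.array([[1,-.001,.003,538.893],[-.003,-.001,1,-222.667],[-.001,-1,-.001,380.308],[0,0,0,1]]) if n=='w1' else np.load(n+'.npy')
    print(n,rackw(im,cam('wrist',T)))
E
```

```text
w1 (array([ 470.139, -239.373,   -0.196]), np.float64(0.13533595204353333), np.float32(0.7377717))
w8 (array([ 470.65 , -238.286,   -0.194]), np.float64(0.3780692219734192), np.float32(0.6555972))
w10 (array([ 469.978, -239.544,   -0.196]), np.float64(0.2101944237947464), np.float32(1.0817188))
w13 (array([ 470.255, -239.851,   -0.191]), np.float64(0.5607777833938599), np.float32(1.1451339))
```

```bash
python3 -m pendant '[0,-0.0026,0.01,-0.0022,0,0,0, 0,-0.0026,0.03,-0.0022,0,0,0, 0,-0.0026,0.055,-0.0022,0,0,0, 0,-0.0026,0.08,-0.0022,0,0,0, 0,-0.0026,0.1,-0.0022,0,0,0, 0,-0.0026,0.12,-0.0022,0,0,0, 0,-0.0026,0.133,-0.0022,0,0,0, 0,-0.0026,0.14,-0.0022,0,0,0, 0,-0.0026,0.14,-0.0022,0,0,0, 0,-0.0026,0.14,-0.0022,0,0,0, 0,-0.0026,0.14,-0.0022,0,0,0]'
python3 -m pendant '[0,0,0.01,0,0,0,0, 0,0,0.018,0,0,0,0, 0,0,0.025,0,0,0,0, 0,0,0.032,0,0,0,0, 0,0,0.038,0,0,0,0, 0,0,0.044,0,0,0,0, 0,0,0.05,0,0,0,0, 0,0,0.055,0,0,0,0, 0,0,0.06,0,0,0,0, 0,0,0.06,0,0,0,0, 0,0,0.06,0,0,0,0, 0,0,0.06,0,0,0,0]'
python3 - <<'E'
from h import *
np.set_printoptions(precision=2,suppress=True)
im,c=snap('wrist','w14'); T=pose(); print(T[:3,3]); np.save('w14.npy',T)
for n,v in cans(im,c,10,['blue'],roi=(250,150,400,300)).items(): print(n,*v,T[:3,:3].T@(v[0]-T[:3,3]))
print(rackw(im,c))
E
```

```text
time: 29.07
eef_pos: [454.2, -276.7, 270.7]
orientation: [-0.707, 0.707, 0.001, 0.001]
wrist_force: [0.2, 0.6, -2.3]
finger_gap: 17.5
time: 30.07
eef_pos: [453.6, -276.5, 209.9]
orientation: [-0.707, 0.707, 0.0, 0.0]
wrist_force: [-0.1, -0.0, -2.7]
finger_gap: 17.8
[ 453.73 -276.51  209.96]
blue [ 464.44 -274.48   68.  ] (np.float64(0.555205047318612), np.float64(0.0)) (330.7591221575886, 219.9999118632117) 1891.0 [ 10.6  141.96   2.08]
(array([ 470.19, -239.37,   -0.19]), np.float64(1.7918760776519775), np.float32(2.4301355))
```

```bash
python3 -m pendant '[0,0,0.006,0,0,0,0, 0,0,0.012,0,0,0,0, 0,0,0.017,0,0,0,0, 0,0,0.02,0,0,0,0, 0,0,0.02,0,0,0,0, 0,0,0.02,0,0,0,0, 0,-0.005,0.02,0,0,0,0, 0,-0.01,0.02,0,0,0,0, 0,-0.015,0.02,0,0,0,0, 0,-0.02,0.02,0,0,0,0, 0,-0.024,0.02,0,0,0,0, 0,-0.024,0.02,0,0,0,0, 0,-0.024,0.02,0,0,0,0]'
python3 -m pendant '[0,0,-0.01,0,0,0,0, 0,0,-0.03,0,0,0,0, 0,0,-0.06,0,0,0,0, 0,0,-0.09,0,0,0,0, 0,0,-0.12,0,0,0,0, 0,0,-0.15,0.01,0,0,0, 0,0,-0.17,0.05,0,0,0, 0,0,-0.17,0.09,0,0,0, 0,0,-0.17,0.1,0,0,0, 0,0,-0.17,0.1,0,0,0, 0,0,-0.17,0.1,0,0,0, 0,0,-0.17,0.1,0,0,0]'
python3 - <<'E'
from h import *
np.set_printoptions(precision=4,suppress=True)
im,c=snap('wrist','w15'); T=pose(); print(T[:3,3])
for n,v in cans(im,c,10,['blue'],roi=(330,150,420,300)).items(): print(n,*v)
print(rackw(im,c)); print('to pre-yellow',totool([570.3,322.7,310],T))
E
```

```text
time: 31.2
eef_pos: [429.2, -276.6, 189.8]
orientation: [-0.707, 0.707, -0.0, 0.0]
wrist_force: [-0.1, -0.5, -2.1]
finger_gap: 18.3
time: 32.2
eef_pos: [429.2, -177.6, 359.6]
orientation: [-0.707, 0.707, -0.001, 0.0]
wrist_force: [0.2, -0.3, -1.4]
finger_gap: 18.0
[ 429.1592 -177.8389  359.4174]
blue [ 470.6031 -268.6809   68.    ] (np.float64(0.45021645021645024), np.float64(32.0)) (352.1857798165138, 264.75) 436.0
(array([ 470.0282, -239.2593,   -0.1967]), np.float64(0.0908583551645279), np.float32(0.83483666))
to pre-yellow [0.1401 0.0491 0.5009]
```

```bash
python3 -m pendant '[0,0.005,0,0.015,0,0,0, 0,0.013,0,0.045,0,0.04,0, 0,0.022,0,0.08,0,0.08,0, 0,0.032,0,0.115,0,0.13,0, 0,0.042,0,0.15,0,0.18,0, 0,0.052,0,0.185,0,0.23,0, 0,0.062,0,0.22,0,0.28,0, 0,0.072,0,0.255,0,0.33,0, 0,0.082,0,0.29,0,0.38,0, 0,0.092,0,0.325,0,0.43,0, 0,0.102,0,0.36,0,0.48,0, 0,0.112,0,0.395,0,0.53,0, 0,0.122,0,0.43,0,0.5585,0, 0,0.132,0,0.465,0,0.5585,0, 0,0.14,0.01,0.49,0,0.5585,0, 0,0.14,0.03,0.501,0,0.5585,0, 0,0.14,0.049,0.501,0,0.5585,0, 0,0.14,0.049,0.501,0,0.5585,0, 0,0.14,0.049,0.501,0,0.5585,0, 0,0.14,0.049,0.501,0,0.5585,0]'
python3 - <<'E'
from h import *
np.set_printoptions(precision=4,suppress=True)
im,c=snap('wrist','w16'); T=pose(); print(T)
for n,v in cans(im,c,10,['yellow'],roi=(310,120,440,270)).items():
    print(n,*v); print('rel tool',T[:3,:3].T@(v[0]-T[:3,3]))
E
```

```text
time: 33.92
eef_pos: [570.6, 323.4, 311.3]
orientation: [0.68, -0.679, 0.195, -0.196]
wrist_force: [0.0, -0.1, -1.9]
finger_gap: 17.6
[[  0.8469   0.002    0.5318 570.6993]
 [ -0.5318   0.0007   0.8469 323.747 ]
 [  0.0013  -1.       0.0017 311.8715]
 [  0.       0.       0.       1.    ]]
yellow [597.4796 311.362   68.    ] (np.float64(0.7368421052631579), np.float64(-32.0)) (345.4019975031211, 189.3406679151061) 1068.0
rel tool [ 28.9441 243.9159   3.3353]
```

```bash
python3 -m pendant '[0,0,0.02,0.0005,0,0,0, 0,0,0.04,0.0005,0,0,0, 0,0,0.06,0.0005,0,0,0, 0,0,0.08,0.0005,0,0,0, 0,0,0.095,0.0005,0,0,0, 0,0,0.105,0.0005,0,0,0, 0,0,0.113,0.0005,0,0,0, 0,0,0.121,0.0005,0,0,0, 0,0,0.121,0.0005,0,0,0, 0,0,0.121,0.0005,0,0,0, 0,0.006,0.121,0.0005,0,0,0, 0,0.013,0.121,0.0005,0,0,0, 0,0.02,0.121,0.0005,0,0,0, 0,0.02,0.121,0.0005,0,0,0, 0,0.02,0.121,0.0005,0,0,0]'
python3 -c "
from h import *
im,c=snap('wrist','w17'); T=pose(); print(T[:3,3].round(1),arm.sense()['wrist_force'].round(1))"
python3 -m pendant '[0,0,-0.005,0,0,0,0, 0,0,-0.01,0,0,0,0, 0,0,-0.015,0,0,0,0, 0,0,-0.025,0,0,0,0, 0,0,-0.037,0,0,0,0, 0,0,-0.05,0,0,0,0, 0,0,-0.05,0,0,0,0, 0,0,-0.05,0,0,0,0]'
python3 - <<'E'
from h import *
np.set_printoptions(precision=4,suppress=True)
im,c=snap('wrist','w18'); T=pose(); print(T[:3,3])
for n,v in cans(im,c,T[2,3]-195.3,['yellow'],roi=(270,120,400,270)).items():
    print(n,*v); print('rel tool',T[:3,:3].T@(v[0]-T[:3,3]))
E
```

```text
time: 35.22
eef_pos: [587.6, 313.5, 189.7]
orientation: [0.68, -0.68, 0.195, -0.196]
wrist_force: [-0.0, -0.5, -1.0]
finger_gap: 17.9
[586.9 314.1 189.7] [-0.5  0.9 -1.4]
time: 35.93
eef_pos: [587.1, 314.9, 240.9]
orientation: [0.68, -0.679, 0.194, -0.195]
wrist_force: [0.7, -0.2, -3.2]
finger_gap: 17.9
[586.6248 314.3931 239.9155]
yellow [599.5309 311.3699 102.6155] (np.float64(0.5377049180327869), np.float64(-32.0)) (332.34311454311455, 219.0023166023166) 1942.5
rel tool [ 12.4927 137.3065   4.225 ]
```

```bash
python3 -m pendant '[0,0,-0.01,0,0,0,0, 0,0,-0.022,0,0,0,0, 0,0,-0.037,0,0,0,0, 0,0,-0.052,0,0,0,0, 0,0,-0.067,0,0,0,0, 0,0,-0.082,0,0,0,0, 0,0,-0.097,0,0,0,0, 0,0,-0.112,0,0,0,0, 0,0,-0.127,0,0,0,0, 0,0,-0.142,0,0,0,0, 0,0,-0.155,0,0,0,0, 0,0,-0.165,0,0,0,0, 0,0,-0.17,0,0,0,0, 0,0,-0.17,0,0,0,0]'
python3 -m pendant '[0,0.003,0,-0.01,0,0,0, 0,0.01,0,-0.03,0,-0.03,0, 0,0.019,0,-0.057,0,-0.06,0, 0,0.029,0,-0.087,0,-0.1,0, 0,0.039,0,-0.117,0,-0.14,0, 0,0.05,0,-0.147,0,-0.18,0, 0,0.062,0,-0.18,0,-0.22,0, 0,0.073,0,-0.213,0,-0.26,0, 0,0.085,0,-0.246,0,-0.3,0, 0,0.096,0,-0.279,0,-0.34,0, 0,0.108,0,-0.312,0,-0.38,0, 0,0.12,0,-0.345,0,-0.42,0, 0,0.131,0,-0.378,0,-0.46,0, 0,0.142,0,-0.408,0,-0.5,0, 0,0.153,0,-0.44,0,-0.54,0, 0,0.162,0,-0.466,0,-0.5585,0, 0,0.169,0,-0.486,0,-0.5585,0, 0,0.174,0,-0.5,0,-0.5585,0, 0,0.176,0,-0.507,0,-0.5585,0, 0,0.176,0,-0.507,0,-0.5585,0]'
python3 -m pendant '[0,0,0,0,0,0,0, 0,0,0,0,0,0,0, 0,0,0,0,0,0,0, 0,0,0,0,0,0,0]'
python3 - <<'E'
from h import *
np.set_printoptions(precision=3,suppress=True)
im,c=snap('wrist','w19'); T=pose(); print(T); np.save('w19.npy',T)
for n,v in cans(im,c,T[2,3]-195.3,['yellow'],roi=(250,150,400,300)).items():
    print(n,*v); print('rel tool',T[:3,:3].T@(v[0]-T[:3,3]))
r=rackw(im,c); print(r,holes(r[0]))
E
```

```text
time: 37.15
eef_pos: [586.8, 314.7, 410.6]
orientation: [0.68, -0.679, 0.195, -0.195]
wrist_force: [0.7, 0.0, -2.8]
finger_gap: 18.0
time: 38.82
eef_pos: [466.1, -210.7, 408.8]
orientation: [-0.707, 0.707, -0.002, 0.001]
wrist_force: [-0.1, 0.6, -1.7]
finger_gap: 18.0
time: 39.15
eef_pos: [467.6, -207.5, 409.7]
orientation: [0.707, -0.707, -0.001, 0.001]
wrist_force: [-0.1, -0.4, -2.6]
finger_gap: 17.6
[[   1.       0.      -0.002  467.529]
 [   0.002   -0.       1.    -207.873]
 [   0.      -1.      -0.     409.745]
 [   0.       0.       0.       1.   ]]
yellow [ 478.694 -204.584  272.445] (np.float64(0.5472), np.float64(4.0)) (331.4575797291393, 220.52389689820882) 1907.5
rel tool [ 11.134 137.303   3.269]
(array([ 470.064, -239.364,   -0.197]), np.float64(0.4033380150794983), np.float32(0.95141935)) [array([ 450.149, -339.401]), array([ 463.426, -272.709]), array([ 476.702, -206.018]), array([ 489.979, -139.327])]
```

```bash
python3 -m pendant '[0,-0.002,0.01,0,0,0,0, 0,-0.002,0.03,0,0,0,0, 0,-0.002,0.055,0,0,0,0, 0,-0.002,0.08,0,0,0,0, 0,-0.002,0.1,0,0,0,0, 0,-0.002,0.12,0,0,0,0, 0,-0.002,0.133,0,0,0,0, 0,-0.002,0.14,0,0,0,0, 0,-0.002,0.14,0,0,0,0, 0,-0.002,0.14,0,0,0,0, 0,-0.002,0.14,0,0,0,0]'
python3 -m pendant '[0,0,0.01,0,0,0,0, 0,0,0.018,0,0,0,0, 0,0,0.025,0,0,0,0, 0,0,0.032,0,0,0,0, 0,0,0.038,0,0,0,0, 0,0,0.044,0,0,0,0, 0,0,0.05,0,0,0,0, 0,0,0.055,0,0,0,0, 0,0,0.06,0,0,0,0, 0,0,0.06,0,0,0,0, 0,0,0.06,0,0,0,0, 0,0,0.06,0,0,0,0]'
python3 - <<'E'
from h import *
np.set_printoptions(precision=2,suppress=True)
im,c=snap('wrist','w20'); T=pose(); print(T[:3,3])
for n,v in cans(im,c,10,['yellow'],roi=(250,150,400,300)).items(): print(n,*v,T[:3,:3].T@(v[0]-T[:3,3]))
E
```

```text
time: 40.12
eef_pos: [466.1, -208.8, 270.6]
orientation: [-0.707, 0.707, 0.001, 0.001]
wrist_force: [-0.6, 0.2, -3.1]
finger_gap: 17.9
time: 41.12
eef_pos: [465.4, -208.9, 209.8]
orientation: [-0.707, 0.707, 0.0, 0.0]
wrist_force: [-0.7, 0.5, -3.7]
finger_gap: 17.9
[ 465.51 -208.88  209.92]
yellow [ 475.85 -207.06   68.  ] (np.float64(0.5185185185185185), np.float64(2.0)) (330.24256449815715, 220.29699151452814) 1944.5 [ 10.23 141.92   1.86]
```

```bash
python3 -m pendant '[0,0,0.006,0,0,0,0, 0,0,0.012,0,0,0,0, 0,0,0.017,0,0,0,0, 0,0,0.02,0,0,0,0, 0,0,0.02,0,0,0,0, 0,0,0.02,0,0,0,0, 0,-0.005,0.02,0,0,0,0, 0,-0.01,0.02,0,0,0,0, 0,-0.015,0.02,0,0,0,0, 0,-0.02,0.02,0,0,0,0, 0,-0.024,0.02,0,0,0,0, 0,-0.024,0.02,0,0,0,0, 0,-0.024,0.02,0,0,0,0]'
python3 -m pendant '[0,0,-0.01,0,0,0,0, 0,0,-0.03,0,0,0,0, 0,0,-0.06,0,0,0,0, 0,0,-0.09,0,0,0,0, 0,0,-0.12,0,0,0,0, 0,0,-0.15,0.01,0,0,0, 0,0,-0.17,0.05,0,0,0, 0,0,-0.17,0.09,0,0,0, 0,0,-0.17,0.1,0,0,0, 0,0,-0.17,0.1,0,0,0, 0,0,-0.17,0.1,0,0,0, 0,0,-0.17,0.1,0,0,0]'
python3 - <<'E'
from h import *
np.set_printoptions(precision=4,suppress=True)
im,c=snap('wrist','w21'); T=pose(); print(T[:3,3])
print(rackw(im,c)); print('to pre-green',totool([568.4,64.7,320],T))
for n in('red','blue','yellow'): 
    for k,v in cans(im,c,10,[n],roi=(330,150,420,300)).items(): print(k,*v)
E
```

```text
time: 42.25
eef_pos: [441.0, -209.0, 189.8]
orientation: [-0.707, 0.707, -0.0, 0.0]
wrist_force: [-0.1, -0.7, -1.0]
finger_gap: 17.9
time: 43.25
eef_pos: [441.0, -110.1, 359.2]
orientation: [-0.707, 0.707, -0.001, 0.0]
wrist_force: [-0.3, -0.1, -1.6]
finger_gap: 17.5
[ 440.9854 -110.3473  359.1341]
(array([ 467.4649, -238.4634,   -0.2235]), np.float64(0.39904969930648804), np.float32(0.93156374))
to pre-green [0.127  0.0389 0.1754]
yellow [ 482.9407 -201.6546   68.    ] (np.float64(0.4469026548672566), np.float64(48.00000000000001)) (352.89146431199407, 265.252391464312) 453.0
```

```bash
python3 -m pendant '[0,0.01,0,0.015,0,0,0, 0,0.03,0,0.04,0,-0.04,0, 0,0.05,0,0.07,0,-0.08,0, 0,0.07,0,0.1,0,-0.13,0, 0,0.09,0,0.13,0,-0.18,0, 0,0.11,0.01,0.155,0,-0.22,0, 0,0.127,0.025,0.175,0,-0.244,0, 0,0.127,0.039,0.175,0,-0.244,0, 0,0.127,0.039,0.175,0,-0.244,0, 0,0.127,0.039,0.175,0,-0.244,0, 0,0.127,0.039,0.175,0,-0.244,0]'
python3 - <<'E'
from h import *
np.set_printoptions(precision=4,suppress=True)
im,c=snap('wrist','w22'); T=pose(); print(T)
for n,v in cans(im,c,10,['green'],roi=(310,100,440,270)).items():
    print(n,*v); print('rel tool',T[:3,:3].T@(v[0]-T[:3,3]))
cv2.imwrite('pics/w22c.png',cv2.resize(im[120:300,220:420,::-1],None,fx=2.5,fy=2.5))
E
```

```text
time: 44.22
eef_pos: [568.4, 64.4, 320.9]
orientation: [-0.702, 0.702, 0.085, -0.085]
wrist_force: [-0.1, -0.2, -1.4]
finger_gap: 17.6
[[  0.971    0.001   -0.2391 568.5247]
 [  0.2391  -0.0007   0.971   64.5983]
 [  0.0008  -1.      -0.001  321.3224]
 [  0.       0.       0.       1.    ]]
green [596.0545  76.9756  68.    ] (np.float64(0.7563025210084033), np.float64(20.0)) (346.56765676567653, 186.0930693069307) 1010.0
rel tool [ 29.4945 253.3401   5.6779]
```

View pics/w22c.png

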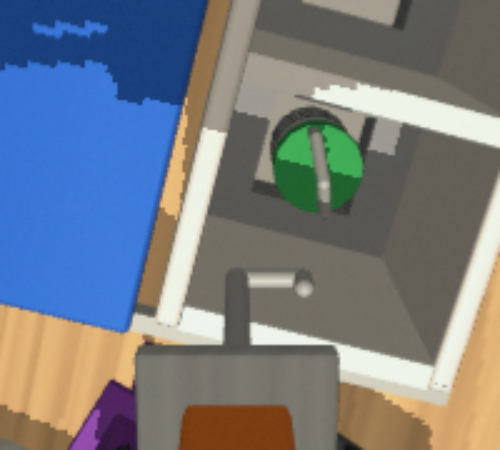

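```bash
python3 -m pendant '[0,0.001,0.01,0.0003,0,-0.045,0, 0,0.001,0.03,0.0003,0,-0.09,0, 0,0.001,0.05,0.0003,0,-0.09,0, 0,0.001,0.07,0.0003,0,-0.09,0, 0,0.001,0.09,0.0003,0,-0.09,0, 0,0.001,0.105,0.0003,0,-0.09,0, 0,0.001,0.116,0.0003,0,-0.09,0, 0,0.001,0.125,0.0003,0,-0.09,0, 0,0.001,0.131,0.0003,0,-0.09,0, 0,0.001,0.131,0.0003,0,-0.09,0, 0,0.001,0.131,0.0003,0,-0.09,0]'
python3 -m pendant '[0,0.006,0,0,0,0,0, 0,0.013,0,0,0,0,0, 0,0.02,0,0,0,0,0, 0,0.02,0,0,0,0,0, 0,0.02,0,0,0,0,0, 0,0.02,-0.005,0,0,0,0, 0,0.02,-0.01,0,0,0,0, 0,0.02,-0.015,0,0,0,0, 0,0.02,-0.025,0,0,0,0, 0,0.02,-0.037,0,0,0,0, 0,0.02,-0.05,0,0,0,0, 0,0.02,-0.05,0,0,0,0, 0,0.02,-0.05,0,0,0,0]'
python3 - <<'E'
from h import *
np.set_printoptions(precision=4,suppress=True)
im,c=snap('wrist','w23'); T=pose(); print(T)
for n,v in cans(im,c,T[2,3]-195.3,['green'],roi=(270,120,400,270)).items():
    print(n,*v); print('rel tool',T[:3,:3].T@(v[0]-T[:3,3]))
E
```

```text
time: 45.18
eef_pos: [569.5, 66.7, 190.1]
orientation: [-0.697, 0.697, 0.118, -0.117]
wrist_force: [-0.6, 0.2, -1.3]
finger_gap: 17.8
time: 46.27
eef_pos: [588.4, 73.3, 240.5]
orientation: [-0.697, 0.697, 0.118, -0.117]
wrist_force: [0.0, 0.1, -4.3]
finger_gap: 17.8
[[  0.9448   0.0002  -0.3278 587.8446]
 [  0.3278  -0.0003   0.9448  73.0646]
 [  0.0001  -1.      -0.0004 239.6864]
 [  0.       0.       0.       1.    ]]
green [597.4768  79.5472 102.3864] (np.float64(0.4984894259818731), np.float64(22.0)) (330.81849821630556, 220.62620725659096) 1915.5
rel tool [ 11.2165 137.2996   3.0182]
```

```bash
python3 -m pendant '[0,0,-0.01,0,0,0,0, 0,0,-0.022,0,0,0,0, 0,0,-0.037,0,0,0,0, 0,0,-0.052,0,0,0,0, 0,0,-0.067,0,0,0,0, 0,0,-0.082,0,0,0,0, 0,0,-0.097,0,0,0,0, 0,0,-0.112,0,0,0,0, 0,0,-0.127,0,0,0,0, 0,0,-0.142,0,0,0,0, 0,0,-0.155,0,0,0,0, 0,0,-0.165,0,0,0,0, 0,0,-0.17,0,0,0,0, 0,0,-0.17,0,0,0,0]'
python3 -m pendant '[0,-0.006,0,-0.006,0,0.02,0, 0,-0.018,0,-0.018,0,0.05,0, 0,-0.034,0,-0.033,0,0.08,0, 0,-0.051,0,-0.05,0,0.11,0, 0,-0.069,0,-0.067,0,0.15,0, 0,-0.087,0,-0.085,0,0.19,0, 0,-0.105,0,-0.102,0,0.23,0, 0,-0.122,0,-0.119,0,0.26,0, 0,-0.138,0,-0.134,0,0.29,0, 0,-0.152,0,-0.148,0,0.31,0, 0,-0.163,0,-0.159,0,0.334,0, 0,-0.17,0,-0.165,0,0.334,0, 0,-0.1726,0,-0.1677,0,0.334,0, 0,-0.1726,0,-0.1677,0,0.334,0, 0,-0.1726,0,-0.1677,0,0.334,0, 0,-0.1726,0,-0.1677,0,0.334,0, 0,-0.1726,0,-0.1677,0,0.334,0]'
python3 - <<'E'
from h import *
np.set_printoptions(precision=3,suppress=True)
im,c=snap('wrist','w24'); T=pose(); print(T); np.save('w24.npy',T)
for n,v in cans(im,c,T[2,3]-195.3,['green'],roi=(250,150,400,300)).items():
    print(n,*v); print('rel tool',T[:3,:3].T@(v[0]-T[:3,3]))
r=rackw(im,c); print(r,holes(r[0]))
for n in('scene','side'):
    c=cam(n); i2=snap(n,n+'24')[0]
    cs=cans(i2,c,10,['red','yellow','blue'],roi=(100,240,330,330) if n=='scene' else (330,180,420,260)); print(n,{k:v[0].round() for k,v in cs.items()})
print(rack())
E
```

```text
time: 47.48
eef_pos: [588.2, 73.5, 410.5]
orientation: [0.697, -0.697, -0.118, 0.117]
wrist_force: [-0.4, 0.6, -2.4]
finger_gap: 17.7
time: 48.9
eef_pos: [480.3, -140.6, 409.6]
orientation: [0.707, -0.707, -0.001, 0.001]
wrist_force: [0.2, 0.5, -1.6]
finger_gap: 17.5
[[   1.       0.      -0.002  480.283]
 [   0.002    0.       1.    -140.753]
 [   0.      -1.       0.     409.604]
 [   0.       0.       0.       1.   ]]
green [ 489.518 -137.148  272.304] (np.float64(0.5209580838323353), np.float64(0.0)) (328.81497989861913, 219.93069393462682) 1907.0
rel tool [  9.213 137.303   3.529]
(array([ 470.641, -239.423,   -0.191]), np.float64(0.1405465006828308), np.float32(0.7982564)) [array([ 451.241, -339.561]), array([ 464.174, -272.802]), array([ 477.107, -206.043]), array([ 490.04 , -139.284])]
scene {}
side {'blue': array([521., -46.,  68.])}
{'scene': (array([ 472.649, -236.316,   -0.199]), np.float64(0.3809318377911993), 0.93), 'side': (array([ 468.652, -250.587,   -0.175]), np.float64(0.5272981801213252), 0.73)}
```

```bash
python3 -m pendant '[0,0,0.01,-0.001,0,0,0, 0,0,0.03,-0.001,0,0,0, 0,0,0.055,-0.001,0,0,0, 0,0,0.08,-0.001,0,0,0, 0,0,0.1,-0.001,0,0,0, 0,0,0.12,-0.001,0,0,0, 0,0,0.133,-0.001,0,0,0, 0,0,0.14,-0.001,0,0,0, 0,0,0.14,-0.001,0,0,0, 0,0,0.14,-0.001,0,0,0, 0,0,0.14,-0.001,0,0,0]'
python3 -m pendant '[0,0,0.01,0,0,0,0, 0,0,0.018,0,0,0,0, 0,0,0.025,0,0,0,0, 0,0,0.032,0,0,0,0, 0,0,0.038,0,0,0,0, 0,0,0.044,0,0,0,0, 0,0,0.05,0,0,0,0, 0,0,0.055,0,0,0,0, 0,0,0.06,0,0,0,0, 0,0,0.06,0,0,0,0, 0,0,0.06,0,0,0,0, 0,0,0.06,0,0,0,0]'
python3 - <<'E'
from h import *
np.set_printoptions(precision=2,suppress=True)
im,c=snap('wrist','w25'); T=pose(); print(T[:3,3])
for n,v in cans(im,c,10,['green'],roi=(250,150,400,300)).items(): print(n,*v,T[:3,:3].T@(v[0]-T[:3,3]))
E
```

```text
time: 50.17
eef_pos: [480.8, -142.8, 270.6]
orientation: [-0.707, 0.707, 0.001, 0.001]
wrist_force: [0.0, -0.1, -1.9]
finger_gap: 17.9
time: 51.17
eef_pos: [480.1, -142.7, 209.8]
orientation: [-0.707, 0.707, 0.0, 0.0]
wrist_force: [0.1, -0.3, -2.0]
finger_gap: 18.0
[ 480.23 -142.73  209.93]
green [ 489.57 -140.99   68.  ] (np.float64(0.5253731343283582), np.float64(0.0)) (328.8503329828251, 220.40273396424817) 1902.0 [  9.23 141.93   1.76]
```

```bash
python3 -m pendant '[0,0,0.006,0,0,0,0, 0,0,0.012,0,0,0,0, 0,0,0.017,0,0,0,0, 0,0,0.02,0,0,0,0, 0,0,0.02,0,0,0,0, 0,0,0.02,0,0,0,0, 0,-0.005,0.02,0,0,0,0, 0,-0.01,0.02,0,0,0,0, 0,-0.015,0.02,0,0,0,0, 0,-0.02,0.02,0,0,0,0, 0,-0.024,0.02,0,0,0,0, 0,-0.024,0.02,0,0,0,0, 0,-0.024,0.02,0,0,0,0]'
python3 -m pendant '[0,0,-0.01,0,0,0,0, 0,0,-0.03,0,0,0,0, 0,0,-0.06,0,0,0,0, 0,0,-0.09,0,0,0,0, 0,0,-0.12,0,0,0,0, 0,0,-0.15,0,0,0,0, 0,0.02,-0.18,-0.02,0,0,0, 0,0.05,-0.21,-0.04,0,0,0, 0,0.08,-0.21,-0.07,0,0,0, 0,0.11,-0.21,-0.087,0,0,0, 0,0.114,-0.21,-0.087,0,0,0, 0,0.114,-0.21,-0.087,0,0,0, 0,0.114,-0.21,-0.087,0,0,0, 0,0.114,-0.21,-0.087,0,0,0, 0,0.114,-0.21,-0.087,0,0,0]'
python3 - <<'E'
from h import *
np.set_printoptions(precision=3,suppress=True)
im,c=snap('wrist','w26'); T=pose(); print(T); np.save('w26.npy',T)
r=rackw(im,c); print(r,holes(r[0]))
for n in('red','blue','yellow','green'): 
    for k,v in cans(im,c,10,[n],roi=(150,0,310,340)).items(): print(k,*v)
E
```

```text
time: 52.3
eef_pos: [455.8, -142.9, 189.8]
orientation: [-0.707, 0.707, 0.0, 0.0]
wrist_force: [1.0, 0.2, -0.9]
finger_gap: 17.8
time: 53.55
eef_pos: [569.1, -228.8, 400.0]
orientation: [-0.707, 0.707, 0.0, -0.001]
wrist_force: [-0.3, -0.4, -0.9]
finger_gap: 17.8
[[   1.      -0.      -0.001  569.176]
 [   0.001   -0.       1.    -229.025]
 [  -0.      -1.      -0.     400.135]
 [   0.       0.       0.       1.   ]]
(array([ 470.112, -239.473,   -0.196]), np.float64(0.3129454553127289), np.float32(0.9190186)) [array([ 450.234, -339.517]), array([ 463.486, -272.821]), array([ 476.738, -206.125]), array([ 489.99 , -139.429])]
red [ 454.569 -337.188   68.   ] (np.float64(0.6438356164383562), np.float64(6.000000000000001)) (222.0864299477016, 265.77346545554633) 605.5
blue [ 467.613 -273.095   68.   ] (np.float64(0.6748466257668712), np.float64(2.0)) (229.44210526315788, 215.30827067669173) 665.0
yellow [ 479.546 -206.749   68.   ] (np.float64(0.7409638554216867), np.float64(4.0)) (236.42530253025302, 158.63168316831684) 757.5
green [ 493.141 -141.018   68.   ] (np.float64(0.7790055248618785), np.float64(0.0)) (245.68437306979618, 97.66913732756845) 809.5
```

View pics/w26.png

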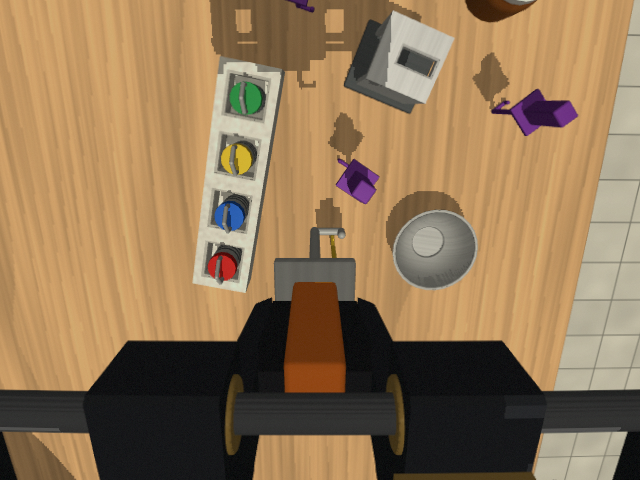

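```bash
python3 -m pendant '[0,0.01,0,0.013,0,0.05,0, 0,0.025,0,0.034,0,0.1,0, 0,0.04,0,0.055,0,0.15,0, 0,0.055,0,0.075,0,0.2,0, 0,0.07,0.02,0.096,0,0.25,0, 0,0.082,0.04,0.112,0,0.3,0, 0,0.0891,0.06,0.1223,0,0.37,0, 0,0.0891,0.08,0.1223,0,0.37,0, 0,0.0891,0.1,0.1223,0,0.37,0, 0,0.0891,0.1,0.1223,0,0.37,0, 0,0.0891,0.1,0.1223,0,0.37,0, 0,0.0891,0.1,0.1223,0,0.37,0]'
python3 - <<'E'
from h import *
np.set_printoptions(precision=5,suppress=True)
T=pose(); G=np.load('grasp.npy'); print(T[:3,3],G[:3,3]); D=np.linalg.inv(T)@G; print('shift',D[:3,3]/1000,'turn',R.from_matrix(D[:3,:3]).as_rotvec())
im,c=snap('wrist','w27')
E
```

```text
time: 54.6
eef_pos: [659.5, -107.6, 301.3]
orientation: [0.695, -0.695, 0.129, -0.131]
wrist_force: [-0.6, -0.5, -0.3]
finger_gap: 18.0
[ 659.51648 -107.59448  301.29552] [ 658.3326  -106.70224  135.3473 ]
shift [-0.0018   0.16594  0.00029] turn [-0.00063 -0.00029  0.00173]
```

```bash
python3 -m pendant '[0,-0.0015,0.015,0.0003,0,0,0, 0,-0.0015,0.03,0.0003,0,0,0, 0,-0.0015,0.045,0.0003,0,0,0, 0,-0.0015,0.06,0.0003,0,0,0, 0,-0.0015,0.075,0.0003,0,0,0, 0,-0.0015,0.09,0.0003,0,0,0, 0,-0.0015,0.105,0.0003,0,0,0, 0,-0.0015,0.12,0.0003,0,0,0, 0,-0.0015,0.135,0.0003,0,0,0, 0,-0.0015,0.147,0.0003,0,0,0, 0,-0.0015,0.156,0.0003,0,0,0, 0,-0.0015,0.156,0.0003,0,0,0, 0,-0.0015,0.156,0.0003,0,0,0]'
python3 -c "
from h import *
print(pose()[:3,3],np.load('grasp.npy')[:3,3])"
```

```text
time: 55.73
eef_pos: [658.0, -106.7, 144.0]
orientation: [-0.695, 0.695, -0.13, 0.13]
wrist_force: [0.3, 0.5, -0.7]
finger_gap: 17.9
[ 658.04837586 -106.72718333  143.99886569] [ 658.33260138 -106.70223991  135.34729954]
```

Lower the last 8.5 mm, release to about 30 mm opening, and back straight up.

```bash
python3 -m pendant '[0,0,0.004,0,0,0,0, 0,0,0.007,0,0,0,0, 0,0,0.0085,0,0,0,0, 0,0,0.0085,0,0,0,0, 0,0,0.0085,0,0,0,0]'
python3 -m pendant '[20,0,0,0,0,0,0, 50,0,0,0,0,0,0, 50,0,0,0,0,0,0, 50,0,0,0,0,0,0, 50,0,0,0,0,0,0, 50,0,-0.015,0,0,0,0, 50,0,-0.04,0,0,0,0, 50,0,-0.07,0,0,0,0, 50,0,-0.1,0,0,0,0, 50,0,-0.13,0.01,0,0,0, 50,0,-0.16,0.03,0,0,0, 50,0,-0.165,0.03,0,0,0, 50,0,-0.165,0.03,0,0,0, 50,0,-0.165,0.03,0,0,0]'
python3 - <<'E'
from h import *
np.set_printoptions(precision=4,suppress=True)
im,c=snap('wrist','w28'); T=pose(); print(T[:3,3])
m,b=blobs(im,(5,180,100),(14,255,255),60); print([x[1] for x in b])
print('predicted handle top px',proj(c,[659.1,-105.4,181]))
print('to shut handle',totool([503,193,300],T), arm.sense()['q'])
cv2.imwrite('pics/w28c.png',cv2.resize(im[120:320,220:420,::-1],None,fx=2.5,fy=2.5))
E
```

```text
time: 56.15
eef_pos: [657.9, -106.7, 135.4]
orientation: [0.695, -0.695, 0.13, -0.13]
wrist_force: [0.3, -0.1, -0.3]
finger_gap: 17.5
time: 57.32
eef_pos: [668.1, -79.2, 299.5]
orientation: [-0.695, 0.696, -0.13, 0.13]
wrist_force: [-0.6, 0.1, -0.7]
finger_gap: 44.3
[667.4699 -79.8993 298.49  ]
[array([302, 234,  26,  48, 735], dtype=int32)]
predicted handle top px [[316.9709 270.3225]]
to shut handle [-0.2522 -0.0014  0.1948] [ 0.2556  0.7233 -0.4189  1.3187  0.2988  1.1641 -0.5595]
```

View pics/w28c.png

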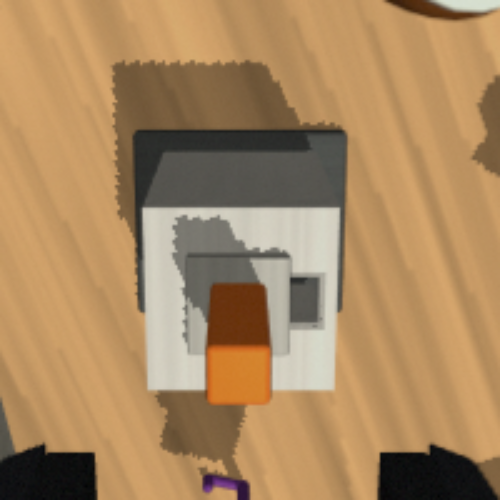

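```bash
python3 - <<'E'
from h import *
np.set_printoptions(precision=4,suppress=True)
c=cam('wrist',np.array([[1,-.004,-.001,585.723],[.001,-.001,1,163.894],[-.004,-1,-.001,459.887],[0,0,0,1.]]))
print([onz(c,u,209) for u in [(209,117),(226,117),(230,199),(214,199)]])
print(totool([494,185,340]))
E
python3 -m pendant '[50,0,-0.04,0,0,0,0, 50,-0.03,-0.04,0.023,0,-0.08,0, 50,-0.06,-0.04,0.047,0,-0.16,0, 50,-0.09,-0.04,0.07,0,-0.24,0, 50,-0.12,-0.04,0.092,0,-0.32,0, 50,-0.15,-0.04,0.115,0,-0.37,0, 50,-0.18,-0.04,0.138,0,-0.37,0, 50,-0.21,-0.04,0.16,0,-0.37,0, 50,-0.235,-0.04,0.178,0,-0.37,0, 50,-0.258,-0.04,0.184,0,-0.37,0, 50,-0.258,-0.04,0.184,0,-0.37,0, 50,-0.258,-0.04,0.184,0,-0.37,0, 50,-0.258,-0.04,0.184,0,-0.37,0, 50,-0.258,-0.04,0.184,0,-0.37,0]'
python3 - <<'E'
from h import *
np.set_printoptions(precision=4,suppress=True)
im,c=snap('wrist','w29'); T=pose(); print(T)
hsv=cv2.cvtColor(im,cv2.COLOR_RGB2HSV); b=blobs(im,(100,130,40),(125,255,255),2000)[0].astype(np.uint8)
cs=max(cv2.findContours(b,cv2.RETR_CCOMP,2)[0],key=cv2.contourArea); h=np.zeros_like(b); cv2.fillConvexPoly(h,cv2.convexHull(cs),1)
m=((h>0)&(hsv[...,1]<60)).astype(np.uint8); m[255:]=0; n,l,st,ce=cv2.connectedComponentsWithStats(m); i=1+np.argmax(st[1:,4]); print(st[i],ce[i],onz(c,ce[i],209),'pred of 494,190:',proj(c,[494,190,209]))
E
```

```text
[array([487.4796, 233.2286, 209.    ]), array([503.1136, 233.1828, 209.    ]), array([502.2316, 156.5959, 209.    ]), array([486.635 , 156.5848, 209.    ])]
[-0.2578 -0.0413  0.1839]
time: 58.53
eef_pos: [495.4, 184.2, 339.2]
orientation: [-0.707, 0.708, -0.002, 0.001]
wrist_force: [0.2, 0.1, -0.8]
finger_gap: 44.1
[[  1.      -0.0007   0.0032 495.4688]
 [ -0.0032  -0.0011   1.     184.4073]
 [ -0.0007  -1.      -0.0011 339.3764]
 [  0.       0.       0.       1.    ]]
[ 302  148   24  107 2421] [312.9364 200.8955] [493.4282 202.5442 209.    ] pred of 494,190: [[313.8466 218.8572]]
```

```bash
python3 -m pendant '[50,-0.0013,0.03,0.008,0,0,0, 50,-0.0013,0.06,0.008,0,0,0, 50,-0.0013,0.09,0.008,0,0,0, 50,-0.0013,0.115,0.008,0,0,0, 50,-0.0013,0.135,0.008,0,0,0, 50,-0.0013,0.149,0.008,0,0,0, 50,-0.0013,0.157,0.008,0,0,0, 50,-0.0013,0.157,0.008,0,0,0, 0,-0.0013,0.157,0.008,0,0,0, 0,-0.0013,0.157,0.008,0,0,0, 0,-0.0013,0.157,0.008,0,0,0, 0,-0.0013,0.157,0.008,0,0,0, 0,-0.0013,0.157,0.008,0,0,0]'
python3 -m pendant '[0,0.01,0,0,0,0,0, 0,0.02,0,0,0,0,0, 0,0.03,0,0,0,0,0, 0,0.04,0,0,0,0,0, 0,0.05,0,0,0,0,0, 0,0.06,0,0,0,0,0, 0,0.07,0,0,0,0,0, 0,0.08,0,0,0,0,0, 0,0.09,0,0,0,0,0, 0,0.097,0,-0.001,0,0,0, 0,0.102,0,-0.001,0,0,0, 0,0.106,0,-0.001,0,0,0, 0,0.109,0,-0.001,0,0,0, 0,0.109,0,-0.001,0,0,0, 0,0.109,0,-0.001,0,0,0]'
```

```text
time: 59.67
eef_pos: [493.8, 194.4, 183.9]
orientation: [0.707, -0.707, -0.0, -0.001]
wrist_force: [0.3, -0.3, 3.1]
finger_gap: 15.6
time: 60.92
eef_pos: [598.8, 193.2, 183.9]
orientation: [-0.706, 0.708, -0.002, -0.002]
wrist_force: [-9.7, -2.7, 11.8]
finger_gap: 15.7
```

```bash
python3 -m pendant '[0,-0.003,0,0,0,0,0, 0,-0.003,0,0,0,0,0, 50,-0.003,0,0,0,0,0, 50,-0.003,0,0,0,0,0, 50,-0.003,0,0,0,0,0, 50,-0.003,-0.02,0,0,0,0, 50,-0.003,-0.06,0,0,0,0, 50,-0.003,-0.1,0,0,0,0, 50,-0.003,-0.14,0,0,0,0, 50,-0.003,-0.18,0,0,0,0, 50,-0.003,-0.22,0,0,0,0, 50,-0.003,-0.24,0,0,0,0, 50,-0.003,-0.24,0,0,0,0, 50,-0.003,-0.24,0,0,0,0]'
cat > chk.py <<'E'
from h import *
np.set_printoptions(precision=1,suppress=True)
im,c=snap('wrist','w30'); T=pose(); print(T[:3,3])
hsv=cv2.cvtColor(im,cv2.COLOR_RGB2HSV); b=blobs(im,(100,130,40),(125,255,255),2000)[0].astype(np.uint8)
cs=max(cv2.findContours(b,cv2.RETR_CCOMP,2)[0],key=cv2.contourArea); h=np.zeros_like(b); cv2.fillConvexPoly(h,cv2.convexHull(cs),1)
m=((h>0)&(hsv[...,1]<60)).astype(np.uint8); m[255:]=0; n,l,st,ce=cv2.connectedComponentsWithStats(m); i=1+np.argmax(st[1:,4]); print('handle',st[i],onz(c,ce[i],209))
x,y,w,hh=cv2.boundingRect(cs); print('cover edges at row 200',[onz(c,(u,200),173) for u in(np.flatnonzero(h[200])[0],np.flatnonzero(h[200])[-1]+1)])
E
python3 chk.py
python3 -m pendant '[50,-0.01,0,-0.03,0,0,0, 50,-0.02,0,-0.07,0,0,0, 50,-0.03,0,-0.11,0,0,0, 50,-0.03,0,-0.15,0,0,0, 50,-0.03,0,-0.19,0,0,0, 50,-0.03,0,-0.23,0,0,0, 50,-0.03,0,-0.27,0,0,0, 50,-0.03,0,-0.31,0,0,0, 50,-0.03,0,-0.35,0,0,0, 50,-0.03,0,-0.39,0,0,0, 50,-0.03,0,-0.42,0,0,0, 50,-0.03,0,-0.42,0,0,0, 50,-0.03,0,-0.42,0,0,0, 50,-0.03,0,-0.42,0,0,0]'
python3 - <<'E'
from h import *
np.set_printoptions(precision=3,suppress=True)
im,c=snap('wrist','w31'); T=pose(); print(T[:3,3])
r=rackw(im,c); print(r,holes(r[0]))
for n in('red','blue','yellow','green'): 
    for k,v in cans(im,c,10,[n],roi=(150,0,310,340)).items(): print(k,*v)
m,b=blobs(im,(5,180,100),(14,255,255),60); print([(x[0],x[1]) for x in b],proj(c,[[659.1,-105.4,181],[659.1,-105.4,151]]))
E
```

```text
time: 62.08
eef_pos: [599.6, 193.5, 423.9]
orientation: [0.707, -0.707, -0.001, -0.001]
wrist_force: [0.7, -0.1, -0.4]
finger_gap: 44.5
[599.1 192.9 422.2]
handle [ 304  151   19   92 1624] [597.5 197.1 209. ]
cover edges at row 200 [array([548.4, 186.1, 173. ]), array([647.3, 186.1, 173. ])]
time: 63.3
eef_pos: [568.8, -225.8, 421.4]
orientation: [0.708, -0.706, 0.001, 0.001]
wrist_force: [0.1, -0.2, 0.4]
finger_gap: 44.0
[ 569.104 -225.008  421.973]
(array([ 470.02 , -239.444,   -0.195]), np.float64(0.30822616815567017), np.float32(0.9367371)) [array([ 450.215, -339.502]), array([ 463.419, -272.796]), array([ 476.622, -206.091]), array([ 489.826, -139.385])]
red [ 454.043 -337.92    68.   ] (np.float64(0.706766917293233), np.float64(0.0)) (226.35386029411765, 262.9546568627451) 544.0
blue [ 467.519 -273.305   68.   ] (np.float64(0.7019867549668874), np.float64(4.0)) (233.89376693766937, 214.0742547425474) 615.0
yellow [ 479.276 -206.641   68.   ] (np.float64(0.7581699346405228), np.float64(0.0)) (240.59121785540998, 159.54876273653565) 687.0
green [ 492.992 -141.014   68.   ] (np.float64(0.8333333333333334), np.float64(0.0)) (249.70149253731344, 101.49706015377656) 737.0
[(array([416.252,  60.62 ]), array([397,  44,  36,  31, 405], dtype=int32))] [[421.83   57.224]
 [413.985  60.784]]
```

```bash
python3 -c "
from cell import arm
print(arm.sense()['time'],arm.close_job())"
```

```text
the job is handed in; nothing more can be done
63.35 None
```

The job is handed in at 63.4 s of the 210 s allowed; the interface gives no verdict. I opened the cover and fished all four canisters (red, blue, yellow, green) into their own rack holes with the orange hook. The hook then went back in its stand and the cover was slid shut.

Last checks:
- **Canisters:** each lid measures within about 4.5 mm of its hole centre in the final wrist view. Lid positions fit the home height, and the lids and bails show no sign of tilt.
- **Rack:** the close-up wrist fits put it within about 1 mm of its first position. One fit, from a poor view with part of the rack hidden, was about 3 mm and 0.03 rad off. The coarse fits from the side camera differed by up to about 13 mm with poor overlap, because the view is partly blocked, so I did not use them.
- **Hook:** released at the height where it was first gripped, and the picture showed its collar flat on the plate with the foot in the slot.
- **Cover:** it ran 105 mm and met its end stop. The edges seen afterwards put its centre at about x = 598 mm, which matches shut.
- **Arm:** it was clear of everything at hand-in, and the highest wrist force shown at the end of any move was about 40 N, at the cover's open stop. I did not re-measure the bottle, jar and bowl at the end, but no move went near them.

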